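# Turn the engine covers machined face up and rail-hang their bolt carrier

## Robot

A 6-joint arm with a two-finger parallel gripper is mounted at the origin on the work surface. World frame = base frame: x ahead of the robot, y to its left, z up, the work surface at z = 0. Lengths are in m, angles in rad, forces in N, time in s.
With the tool pointing down it reaches from about 0.25 to 0.775 m from the base axis. Payload 4 kg.
Tool frame: the origin (TCP) lies on the centre line of the jaws, within the pads' length; the fingertips stand 22 mm ahead of it and the grasp point (between the pads) lies 3 mm ahead of it; z points along the fingers, y is the direction in which the jaws open and shut (so a half turn about z gives the same grasp; the last joint's range is limited). The gripper opens to 94 mm and grips with 3 to 60 N. Pads are 16 mm wide; open, the fingers measure 119 mm over their backs; the gripper's body (75 mm by 177 mm) begins 78 mm behind the grasp point.
Start: joints at [-1.446, 0.087, 1.371, -0, 1.684, -0.103], TCP at [0.124, -0.536, 0.206] pointing down, gripper open.
Joint ranges: [-3.1, 3.1], [-0.76, 2.03], [0.27, 2.55], [-1.08, 4.22], [0.17, 2.65], [-2.57, 2.57]. Speed limits (rad/s): [2.79, 2.79, 3.14, 3.14, 3.14, 3.14].

## Interface

Orientations are given as [roll, pitch, yaw] about the fixed x, y, z axes, in that order (R = Rz(yaw) Ry(pitch) Rx(roll)).
In Python, from bench import robot gives the robot as it stands. The module is installed in compiled form; this text tells all that it offers.
- The arm moves only by the shell command python3 -m inch 'ROWS'. ROWS is JSON, a list of rows, each an object with "linear": the shift along the world's x, y, z scaled (see below), a list of three; "twist": the turn about the world's z scaled (see below); "gripper": the opening, from 0 (shut) to 1 (fully open). In form: [{"linear": [x, y, z], "twist": twist, "gripper": gripper}, ...]. A call has 1 to 10 rows; each row is the pose to reach, as a shift and turn from the pose commanded when the call began; what a row does not reach only later rows make up. The controller multiplies each number of a shift by 0.1 m and each number of a turn by 60 degrees. A row lasts 1/12 s, in which the tool goes at most 41.7 mm and 7.16 degrees, less where a joint would pass 70% of its speed; a pose out of reach is approached as far as the arm can. A call with a number of a shift or a turn outside -1 to 1 is refused whole. A call with a gripper value outside its range is refused whole. The fingers move at their own pace and stop on an object; the grip force is fixed at half the most. Time passes only in rows, so rows that repeat a pose let the fingers close. It gives the time, the measured TCP pose, the force and the opening at its end, in the units of the state.
- robot.get_obs(): the state, without advancing time (a new reading comes with each control period).
- robot.snapshot(name): name is "side" or "top" or "wrist"; returns a dict with "image" (400x640x3 uint8, red, green, blue), "depth" (400x640 float32, m along the optical axis (not along the pixel's ray), 0 where there is no reading), "mtx" (3x3 intrinsics, pixels), "rvec" (rotation vector, rad) and "tvec" (3), from world to camera coordinates, as OpenCV has them; the wrist camera has in their place "hand_eye" (4x4, takes a point from camera to tool coordinates, whose origin is the TCP and whose axes are the flange's). Camera axes: x right, y down, z forward; pixel columns grow to the right and rows downward; lengths in m; the calibration is good to about 2 mm. A picture is of the moment at which its call begins: read the wrist's pose just before it.
- robot.close_job(): hands the job in, once; it reports no verdict.
The state is a dict: "time": time; "joint_positions": joint angles; "qvel": joint speeds; "joint_torque": joint torques, N m; "tool_pos": TCP position; "ee_rot": TCP orientation; "wrist_force": force on the tool from outside, world axes, zero at the start; "wrist_torque": the same for the moment, N m; "width": finger opening in m.
Only numpy, scipy, OpenCV 4.12 (cv2) and the standard library are available. Lean on these libraries where they do the work, as an engineer would, in place of code of your own. Each camera call takes 0.05 s, during which the arm holds its last target.

## Task

Get the engine covers ready for inspection: slide each red cover plate out over the front edge of the riser until you can get under it, flip it, and lay it back flat and wholly on the riser with the bright machined face up, each by itself and none dropped onto the bench. When all are turned and let go, hook the yellow bolt carrier onto the rail behind the riser at the white-banded left part and slide it along the rail, without lifting it off, to the yellow mark. Leave it hanging at rest there, and leave the oil bottle, bearing and piston alone.

Things in the scene. Friction and masses are not known exactly. Their poses are not given: they have to be found in the camera images.
- riser_top (a point): centre of the top of the fixed riser, a blue painted top on steel sides, 150 mm (x, depth) x 420 mm (y, width), top 90 mm above the bench; +x of its frame points away from the robot, so the front edge is at x = -75 mm, which faces the robot and is free in front and below; x, y horizontal, z up
- cover1_c (a point): engine cover plate 1, 110 (x) x 100 (y) x 6 mm, 0.18 kg, flat; point at its centre half-way through the thickness (3 mm above its underside); the z axis points out of the RED painted face (up at the start), the other face is bright machined metal. Too wide to span with the fingers as it lies flat. May be absent (None).
- cover2_c (a point): engine cover plate 2, 110 (x) x 100 (y) x 6 mm, 0.18 kg, flat; point at its centre half-way through the thickness (3 mm above its underside); the z axis points out of the RED painted face (up at the start), the other face is bright machined metal. Too wide to span with the fingers as it lies flat. May be absent (None).
- cover3_c (a point): engine cover plate 3, 110 (x) x 100 (y) x 6 mm, 0.18 kg, flat; point at its centre half-way through the thickness (3 mm above its underside); the z axis points out of the RED painted face (up at the start), the other face is bright machined metal. Too wide to span with the fingers as it lies flat. May be absent (None).
- rail_load (a point): point on the axis of the fixed rail in its left part, where the carrier is hooked on; a white band lies here. The rail is a 12 mm round dark steel bar, axis 240 mm above the bench, parallel to the riser's y, about 105 mm behind the riser's centre; y of this frame runs along the rail to the left, x away from the robot; posts stand 90 mm to the left of here and 330 mm to the right
- rail_mark (a point): centre of the yellow painted mark (20 mm wide) on the rail axis, to the right of the white band; same axes as rail_load; the paint is no obstacle
- carrier_hook (a point): middle of the underside of the carrier hook's top bar, 119 mm above the tray's underside; it sits on top of the rail when hooked (6 mm above the rail axis). The hook is 30 mm wide inside; its lip at x = +18 mm hangs 17 mm below this point, and below the lip it is open to +x: it goes on by moving over the rail in +x (away from the robot), lip above the rail, then down. z up
- carrier_tab (a point): centre of the orange grip tab on top of the hook, 30 (x) x 14 (y) x 45 mm (z), 30.5 mm above carrier_hook; grip it across y from above; same axes as carrier_hook
- oil: grey bottle with black cap, 70 mm across, 170 mm high, origin under its centre; to be left alone
- bearing: steel bearing ring, 80 mm across, 22 mm high, origin under its centre; to be left alone
- piston: aluminium piston, 72 mm across, 60 mm high, origin under its centre; to be left alone
- carrier: bolt carrier, 0.3 kg, upright on the bench left of the riser: yellow tray 70 (x) x 80 (y) x 35 mm high holding bolts, a flat steel stem at x = -18 mm (20 mm wide in y) rising to a hook over the tray's middle; lip to tray rim 67 mm. Origin at the centre of the tray's underside, same axes as carrier_hook
- rail: the fixed rail with its posts, origin on the bench below the middle of the rail
- cover1: cover plate 1, same axes as cover1_c, origin at the middle of its unpainted face
- cover2: cover plate 2, same axes as cover2_c, origin at the middle of its unpainted face
- cover3: cover plate 3, same axes as cover3_c, origin at the middle of its unpainted face
Not all that is in view belongs to the job. What is shaped like the cover1 but blue or pink is not meant.

How it is judged:
By the outcome, as a careful person would: the job done as asked, in the order asked, and still so for the second after the job is handed in, with the robot touching nothing.
Of cover1, cover2, cover3 only 2 to 3 are there at a start; the rules pass over those that are not, and their reading is None.
At some moment in a run one of carrier may be knocked a few centimetres aside while the robot is not near it.
It also fails if it takes over 210 s, if anything falls off the work surface, if the arm or the gripper's body presses on something with over 40 N, if the wrist force passes 120 N, or if a joint passes its speed limit or range.

## Working session

There is one attempt and no reset: what is moved stays moved. The work goes in short steps, Python scripts to look and compute and a shell command to move; the robot and the scene stay as the last step left them, time stands still between calls to the robot, and variables do not carry over. Pictures are saved under pics/ and viewed, and the job is handed in when it is done.

```bash
mkdir -p pics; cat > h.py <<'E'
import numpy as np, cv2
from bench import robot
def snap(n,name=None):
    o=robot.get_obs(); s=robot.snapshot(n)
    if name: cv2.imwrite(f'pics/{name}.png',s['image'][:,:,::-1])
    return o,s
def pts(s,o=None):
    d=s['depth'];K=s['mtx'];v,u=np.mgrid[0:d.shape[0],0:d.shape[1]]
    P=np.stack([(u-K[0,2])/K[0,0]*d,(v-K[1,2])/K[1,1]*d,d],-1)
    if 'rvec' in s:
        R=cv2.Rodrigues(np.array(s['rvec'],float))[0];t=np.array(s['tvec']).ravel()
        W=(P-t)@R
    else:
        from scipy.spatial.transform import Rotation as Ro
        H=np.array(s['hand_eye']);P=P@H[:3,:3].T+H[:3,3]
        W=P@Ro.from_euler('xyz',o['ee_rot']).as_matrix().T+np.array(o['tool_pos'])
    W[d<=0]=np.nan
    return W
E
python3 - <<'E'
from h import *
o,s=snap('top','top0');_,s2=snap('side','side0');o3,s3=snap('wrist','wrist0')
print({k:np.round(v,3) for k,v in o.items()})
for q in(s,s2):
    R=cv2.Rodrigues(np.array(q['rvec'],float))[0];print(np.round(-R.T@np.array(q['tvec']).ravel(),3),np.round(R[2],2))
E
```

```text
{'time': np.float64(0.0), 'joint_positions': array([-1.446,  0.088,  1.372,  0.   ,  1.684, -0.103]), 'qvel': array([ 0.   , -0.   , -0.001, -0.   , -0.001,  0.001]), 'joint_torque': array([-0.0000e+00, -3.4019e+01, -3.0242e+01,  7.2000e-02,  3.3000e-02,
       -0.0000e+00]), 'tool_pos': array([ 0.124, -0.535,  0.205]), 'ee_rot': array([-3.139, -0.   ,  0.228]), 'wrist_force': array([-0.852, -0.231,  0.65 ]), 'wrist_torque': array([-0.026,  0.044, -0.021]), 'width': np.float64(0.094)}
[ 0.37  -0.029  1.088] [ 0.17 -0.02 -0.98]
[ 0.112 -1.037  1.084] [ 0.31  0.7  -0.65]
```

View pics/top0.png

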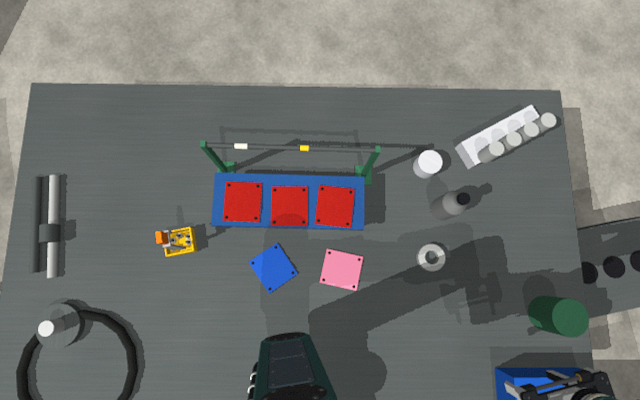

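View pics/side0.png

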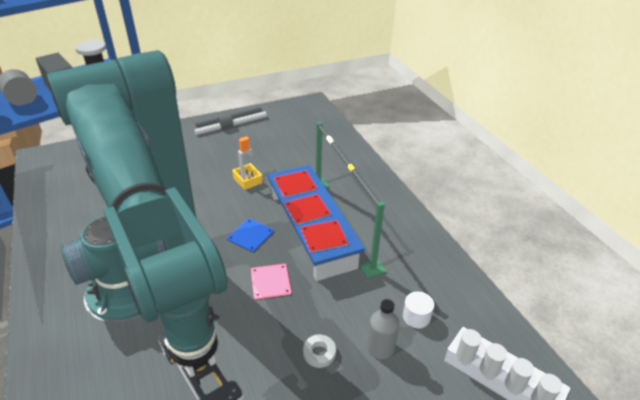

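The top view shows three red plates on the blue riser at about (243,202), (290,205) and (335,206). The carrier is at (177,241), the white band at (240,146) and the yellow mark at (304,148). Blue and pink decoy plates lie on the bench in front.

```bash
cat >> h.py <<'E'
def top_z(s,u,v,z):
    K=np.array(s['mtx']);R=cv2.Rodrigues(np.array(s['rvec'],float))[0];t=np.array(s['tvec']).ravel()
    uv=np.atleast_2d(np.stack([u,v],-1)).astype(float)
    r=np.c_[(uv[:,0]-K[0,2])/K[0,0],(uv[:,1]-K[1,2])/K[1,1],np.ones(len(uv))]@R
    c=-R.T@t
    return c+r*((z-c[2])/r[:,2])[:,None]
def hsv(s): return cv2.cvtColor(s['image'],cv2.COLOR_RGB2HSV)
def red(s):
    h=hsv(s);return (((h[...,0]<6)|(h[...,0]>174))&(h[...,1]>190)&(h[...,2]>60)).astype(np.uint8)
def blobs(m,a=60):
    n,l,st,c=cv2.connectedComponentsWithStats(m.astype(np.uint8),connectivity=4)
    return [(l==i) for i in range(1,n) if st[i,4]>=a]
def rects(s,m,z,a=200):
    out=[]
    for b in blobs(m,a):
        cs,_=cv2.findContours(b.astype(np.uint8),cv2.RETR_EXTERNAL,cv2.CHAIN_APPROX_NONE)
        c=max(cs,key=cv2.contourArea)[:,0]
        W=top_z(s,c[:,0],c[:,1],z)[:,:2]
        (cx,cy),(w,h),ang=cv2.minAreaRect((W*1000).astype(np.float32))
        out.append((cx,cy,w,h,ang))
    return out
E
python3 - <<'E'
from h import *
o,s=snap('top')
W=pts(s);np.set_printoptions(suppress=True,precision=4)
print(s['mtx'])
for r in rects(s,red(s),.096): print('red',np.round(r,1))
for b in blobs(red(s),200): print(np.nanmedian(W[b],0))
h=hsv(s)
bl=((abs(h[...,0].astype(int)-110)<10)&(h[...,1]>150)&(h[...,2]>60))
for b in blobs(bl,300): 
  print('blue',b.sum(),np.nanmedian(W[b],0))
m=(bl|(red(s)>0)); m=cv2.morphologyEx(m.astype(np.uint8),cv2.MORPH_CLOSE,np.ones((5,5)))
for r in rects(s,m,.09,300): print('blue rect',np.round(r,1))
ye=((abs(h[...,0].astype(int)-25)<7)&(h[...,1]>150)&(h[...,2]>120))
for b in blobs(ye,12): v,u=np.where(b);print('yel',b.sum(),u.mean(),v.mean(),np.nanmedian(W[b],0),top_z(s,[u.mean()],[v.mean()],.246))
og=((abs(h[...,0].astype(int)-13)<4)&(h[...,1]>150)&(h[...,2]>120))
for b in blobs(og,12): v,u=np.where(b);print('or',b.sum(),u.mean(),v.mean(),np.nanmedian(W[b],0),np.nanmax(W[b][:,2]))
wh=(h[...,1]<40)&(h[...,2]>190); wh[:, :200]=0; wh[:,280:]=0
for b in blobs(wh[:170],12): v,u=np.where(b);print('wh',b.sum(),u.mean(),v.mean(),np.nanmedian(W[b],0),top_z(s,[u.mean()],[v.mean()],.246))
E
```

```text
[[364.6595   0.     317.7982]
 [  0.     364.6595 207.0385]
 [  0.       0.       1.    ]]
red [557.9 155.8  97.1 106.9  88.1]
red [546.5 -98.7  96.7 107.4  83.6]
red [547.   27.9 103.7  95.8   0.4]
[0.5579 0.1557 0.0961]
[ 0.546  -0.0999  0.0957]
[0.5474 0.0269 0.0957]
blue 3352 [0.592  0.034  0.0897]
blue 1314 [0.3772 0.0766 0.006 ]
blue 1236 [ 0.098  -0.5918  0.0527]
blue rect [562.3  29.5 417.5 152.   88.7]
blue rect [378.1  68.4 101.7  93.1  34.8]
blue rect [  82.5 -628.7  229.7   75.3   89.8]
yel 53 303.92452830188677 147.54716981132074 [ 0.6618 -0.0155  0.2452] [[ 0.6619 -0.0153  0.246 ]]
yel 428 181.25 242.0771028037383 [0.449  0.3425 0.0077] [[0.4335 0.2627 0.246 ]]
or 76 159.1184210526316 237.77631578947367 [0.4489 0.3438 0.1714] 0.17550332983724104Traceback (most recent call last):
  File "<stdin>", line 18, in <module>
IndexError: boolean index did not match indexed array along axis 0; size of axis is 400 but size of corresponding boolean axis is 170
```

```bash
python3 - <<'E'
from h import *
o,s=snap('top')
cv2.imwrite('pics/top_z.png',cv2.resize(s['image'][120:290,140:390,::-1],None,fx=3.2,fy=3.2,interpolation=cv2.INTER_CUBIC))
E
```

```text
(no output)
```

View pics/top_z.png

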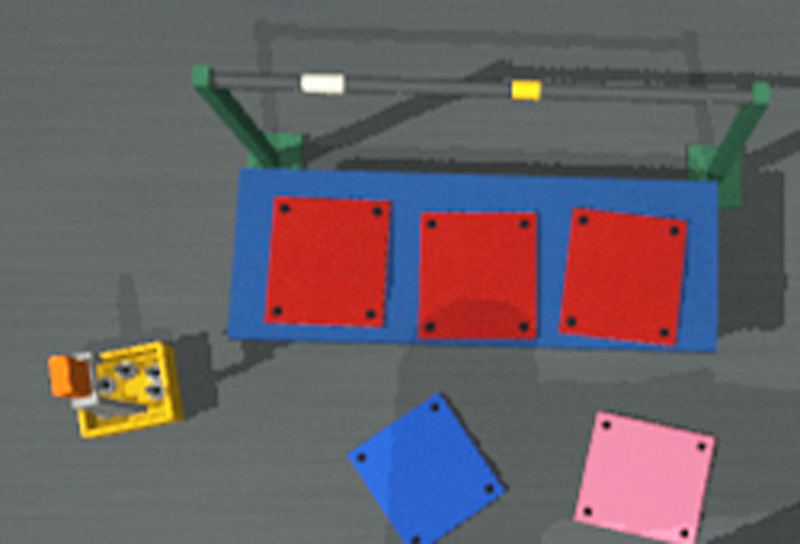

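```bash
python3 -m inch '[{"linear":[0.3,0.35,0.15],"twist":-0.1,"gripper":0.8},{"linear":[0.6,0.7,0.3],"twist":-0.2,"gripper":0.6},{"linear":[0.75,1.0,0.4],"twist":-0.25,"gripper":0.5},{"linear":[0.75,1.0,0.4],"twist":-0.25,"gripper":0.5}]'
python3 -m inch '[{"linear":[0.3,0.4,0],"twist":0,"gripper":0.5},{"linear":[0.6,0.8,0],"twist":0,"gripper":0.5},{"linear":[0.75,1.0,0],"twist":0,"gripper":0.5}]'
python3 -m inch '[{"linear":[0.3,0.4,0],"twist":0,"gripper":0.5},{"linear":[0.6,0.8,0],"twist":0,"gripper":0.5},{"linear":[0.75,1.0,0],"twist":0,"gripper":0.5}]'
python3 -m inch '[{"linear":[0.3,0.4,0],"twist":0,"gripper":0.5},{"linear":[0.6,0.8,0],"twist":0,"gripper":0.5},{"linear":[0.75,1.0,0],"twist":0,"gripper":0.5}]'
python3 -m inch '[{"linear":[0.3,0.4,0],"twist":0,"gripper":0.5},{"linear":[0.6,0.8,0],"twist":0,"gripper":0.5},{"linear":[0.75,1.0,0],"twist":0,"gripper":0.5},{"linear":[0.75,1.0,0],"twist":0,"gripper":0.5}]'
```

```text
time: 0.58
tool_pos: [0.202, -0.4329, 0.2495]
ee_rot: [3.139, -0.003, -0.031]
wrist_force: [0.3, -0.6, 0.8]
width: 0.071
time: 0.83
tool_pos: [0.2745, -0.3349, 0.246]
ee_rot: [3.141, 0.0, -0.035]
wrist_force: [0.6, -0.8, -0.4]
width: 0.0506
time: 1.08
tool_pos: [0.3498, -0.2345, 0.2462]
ee_rot: [3.141, -0.0, -0.034]
wrist_force: [0.7, -0.4, 0.2]
width: 0.0469
time: 1.33
tool_pos: [0.425, -0.1344, 0.2462]
ee_rot: [3.141, -0.0, -0.034]
wrist_force: [0.7, -0.7, 0.8]
width: 0.0466
time: 1.67
tool_pos: [0.502, -0.0305, 0.2448]
ee_rot: [-3.138, 0.0, -0.025]
wrist_force: [-0.8, -1.4, -0.4]
width: 0.0469
```

```bash
python3 -m inch '[{"linear":[0.3,0.35,-0.2],"twist":0,"gripper":0.5},{"linear":[0.5,0.58,-0.5],"twist":0,"gripper":0.5},{"linear":[0.5,0.58,-0.8],"twist":0,"gripper":0.5},{"linear":[0.5,0.58,-1.0],"twist":0,"gripper":0.5},{"linear":[0.5,0.58,-1.0],"twist":0,"gripper":0.5}]'
python3 -m inch '[{"linear":[0,0,-0.15],"twist":0,"gripper":0.5},{"linear":[0,0,-0.25],"twist":0,"gripper":0.5},{"linear":[0,0,-0.28],"twist":0,"gripper":0.5},{"linear":[0,0,-0.28],"twist":0,"gripper":0.5}]'
```

```text
time: 2.08
tool_pos: [0.5457, 0.0223, 0.1393]
ee_rot: [3.141, 0.013, -0.033]
wrist_force: [-1.4, 0.6, -0.4]
width: 0.047
time: 2.42
tool_pos: [0.5489, 0.0216, 0.1183]
ee_rot: [3.141, 0.001, -0.035]
wrist_force: [0.4, -0.1, 1.5]
width: 0.0471
```

```bash
python3 -m inch '[{"linear":[0,0,-0.02],"twist":0,"gripper":0.5},{"linear":[0,0,-0.03],"twist":0,"gripper":0.5},{"linear":[0,0,-0.03],"twist":0,"gripper":0.5}]'
```

```text
time: 2.67
tool_pos: [0.5496, 0.022, 0.1161]
ee_rot: [3.141, -0.001, -0.034]
wrist_force: [0.1, -0.4, 0.9]
width: 0.0469
```

```bash
python3 -m inch '[{"linear":[0,0,-0.02],"twist":0,"gripper":0.5},{"linear":[0,0,-0.02],"twist":0,"gripper":0.5},{"linear":[0,0,-0.02],"twist":0,"gripper":0.5}]'
python3 -m inch '[{"linear":[0,0,-0.02],"twist":0,"gripper":0.5},{"linear":[0,0,-0.02],"twist":0,"gripper":0.5},{"linear":[0,0,-0.02],"twist":0,"gripper":0.5}]'
```

```text
time: 2.92
tool_pos: [0.5492, 0.0222, 0.1134]
ee_rot: [3.141, -0.0, -0.034]
wrist_force: [0.0, 0.4, 0.1]
width: 0.0469
time: 3.17
tool_pos: [0.5491, 0.0222, 0.1111]
ee_rot: [3.142, 0.0, -0.034]
wrist_force: [-0.1, 1.4, -0.4]
width: 0.047
```

```bash
python3 - <<'E'
from h import *
o,s=snap('side','side1');print(o['wrist_force'],o['tool_pos'])
cv2.imwrite('pics/side1z.png',cv2.resize(s['image'][100:300,180:430,::-1],None,fx=3,fy=3,interpolation=cv2.INTER_CUBIC))
o,s=snap('wrist','wrist1')
E
```

```text
[-0.12923905  1.44029189 -0.44727093] [0.54906327 0.02224397 0.11109291]
```

View pics/side1z.png

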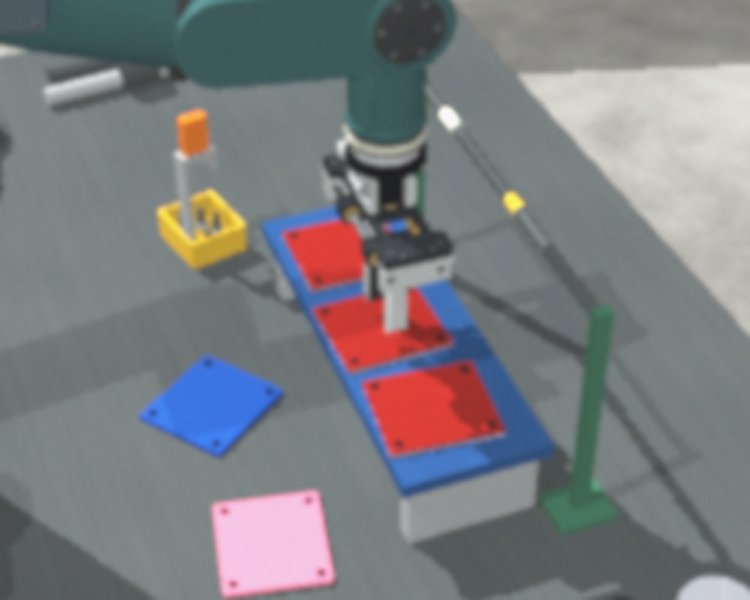

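View pics/wrist1.png

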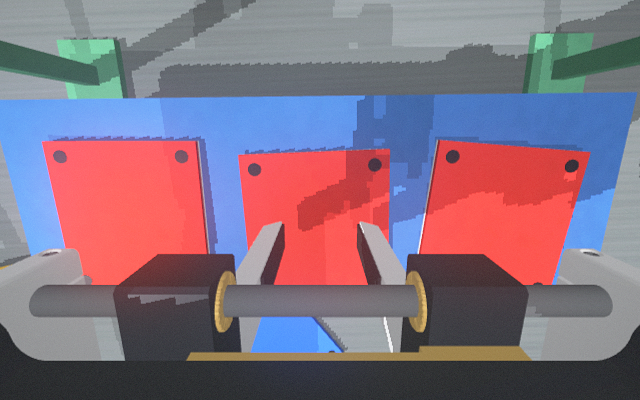

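```bash
python3 - <<'E'
from h import *
np.set_printoptions(suppress=True,precision=4)
o,s=snap('wrist');W=pts(s,o)
for u,v in [(275,228),(282,232),(270,250),(362,226),(375,240),(320,200),(320,230),(100,230),(320,120),(500,230),(310,160)]: print(u,v,W[v,u])
i=s['image'][180:330,220:430,::-1];cv2.imwrite('pics/wz.png',cv2.resize(i,None,fx=3.6,fy=3.6,interpolation=cv2.INTER_CUBIC))
E
```

```text
275 228 [0.5591 0.049  0.1233]
282 232 [0.5559 0.0452 0.1217]
270 250 [0.5589 0.0467 0.1552]
362 226 [ 0.5575 -0.0038  0.1199]
375 240 [ 0.5576 -0.0075  0.1432]
320 200 [0.5686 0.0216 0.0956]
320 230 [0.5472 0.0223 0.0965]
100 230 [0.5528 0.1752 0.0977]
320 120 [0.6217 0.0198 0.0895]
500 230 [ 0.5431 -0.1034  0.0967]
310 160 [0.5963 0.0273 0.0962]
```

View pics/wz.png

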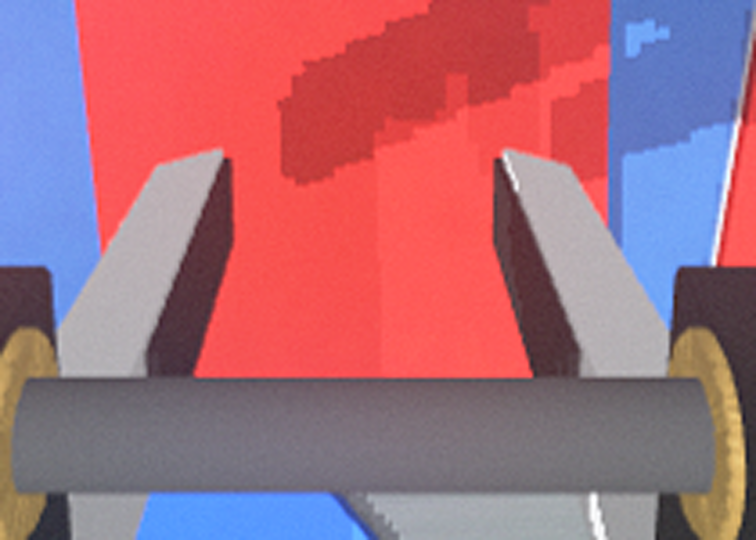

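```bash
python3 - <<'E'
from h import *
np.set_printoptions(suppress=True,precision=4)
o,s=snap('wrist');W=pts(s,o)
for v in range(218,236,2):
  print(v,[ (u,round(float(W[v,u,2]),3)) for u in range(268,286,2)])
E
```

```text
218 [(268, 0.096), (270, 0.096), (272, 0.096), (274, 0.096), (276, 0.096), (278, 0.097), (280, 0.097), (282, 0.096), (284, 0.096)]
220 [(268, 0.096), (270, 0.097), (272, 0.096), (274, 0.095), (276, 0.095), (278, 0.096), (280, 0.096), (282, 0.096), (284, 0.097)]
222 [(268, 0.096), (270, 0.097), (272, 0.097), (274, 0.097), (276, 0.096), (278, 0.112), (280, 0.112), (282, 0.096), (284, 0.095)]
224 [(268, 0.096), (270, 0.117), (272, 0.115), (274, 0.117), (276, 0.116), (278, 0.116), (280, 0.116), (282, 0.111), (284, 0.111)]
226 [(268, 0.12), (270, 0.119), (272, 0.12), (274, 0.12), (276, 0.12), (278, 0.12), (280, 0.118), (282, 0.115), (284, 0.111)]
228 [(268, 0.123), (270, 0.122), (272, 0.124), (274, 0.124), (276, 0.124), (278, 0.124), (280, 0.12), (282, 0.119), (284, 0.111)]
230 [(268, 0.127), (270, 0.127), (272, 0.128), (274, 0.127), (276, 0.126), (278, 0.128), (280, 0.122), (282, 0.121), (284, 0.112)]
232 [(268, 0.129), (270, 0.129), (272, 0.131), (274, 0.13), (276, 0.13), (278, 0.126), (280, 0.127), (282, 0.123), (284, 0.113)]
234 [(268, 0.134), (270, 0.134), (272, 0.135), (274, 0.133), (276, 0.133), (278, 0.129), (280, 0.13), (282, 0.122), (284, 0.112)]
```

```bash
python3 -m inch '[{"linear":[0,0,-0.02],"twist":0,"gripper":0.5},{"linear":[0,0,-0.04],"twist":0,"gripper":0.5},{"linear":[0,0,-0.04],"twist":0,"gripper":0.5}]'
python3 - <<'E'
from h import *
o=robot.get_obs();print(o['wrist_force'],o['tool_pos'])
_,s=snap('side');cv2.imwrite('pics/side2z.png',cv2.resize(s['image'][170:250,260:360,::-1],None,fx=7,fy=7,interpolation=cv2.INTER_CUBIC))
E
```

```text
time: 3.62
tool_pos: [0.5488, 0.0222, 0.1066]
ee_rot: [3.142, 0.001, -0.034]
wrist_force: [0.0, -0.2, -1.0]
width: 0.0468
[ 0.03508919 -0.15276993 -0.99578982] [0.54884191 0.02222147 0.10664302]
```

View pics/side2z.png

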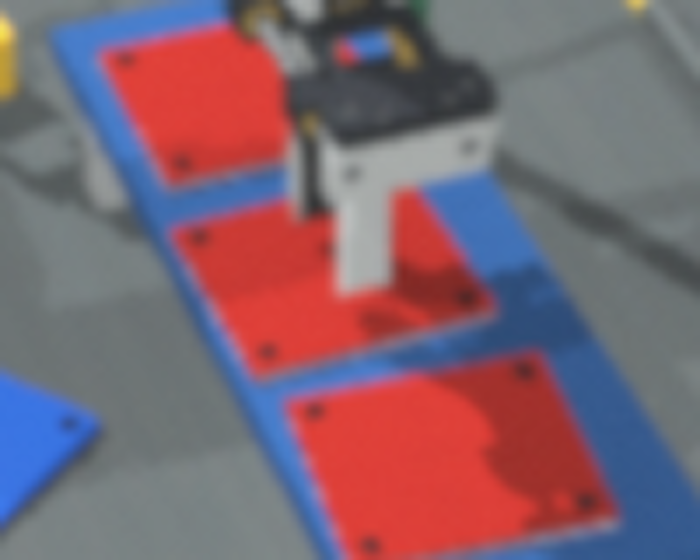

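```bash
python3 -m inch '[{"linear":[0,0,-0.03],"twist":0,"gripper":0.5},{"linear":[0,0,-0.06],"twist":0,"gripper":0.5},{"linear":[0,0,-0.06],"twist":0,"gripper":0.5}]'
python3 -m inch '[{"linear":[0,0,-0.015],"twist":0,"gripper":0.5},{"linear":[0,0,-0.02],"twist":0,"gripper":0.5},{"linear":[0,0,-0.02],"twist":0,"gripper":0.5}]'
```

```text
time: 3.92
tool_pos: [0.5487, 0.0222, 0.1004]
ee_rot: [3.142, 0.001, -0.034]
wrist_force: [-0.3, 0.9, 0.4]
width: 0.0466
time: 4.17
tool_pos: [0.5491, 0.0222, 0.0991]
ee_rot: [3.141, 0.0, -0.034]
wrist_force: [-0.7, -0.5, -0.0]
width: 0.0471
```

```bash
python3 -m inch '[{"linear":[0,0,-0.015],"twist":0,"gripper":0.5},{"linear":[0,0,-0.02],"twist":0,"gripper":0.5},{"linear":[0,0,-0.02],"twist":0,"gripper":0.5}]'
python3 -m inch '[{"linear":[0,0,-0.015],"twist":0,"gripper":0.5},{"linear":[0,0,-0.02],"twist":0,"gripper":0.5},{"linear":[0,0,-0.02],"twist":0,"gripper":0.5}]'
```

```text
time: 4.42
tool_pos: [0.5492, 0.0222, 0.0972]
ee_rot: [3.142, 0.0, -0.034]
wrist_force: [-0.6, 0.1, 0.4]
width: 0.0472
time: 4.67
tool_pos: [0.5493, 0.0222, 0.0971]
ee_rot: [3.141, -0.001, -0.034]
wrist_force: [-3.4, 0.3, 5.8]
width: 0.0471
```

```bash
python3 -m inch '[{"linear":[0,0,-0.02],"twist":0,"gripper":0.5},{"linear":[-0.05,0,-0.02],"twist":0,"gripper":0.5},{"linear":[-0.1,0,-0.02],"twist":0,"gripper":0.5},{"linear":[-0.15,0,-0.02],"twist":0,"gripper":0.5},{"linear":[-0.2,0,-0.02],"twist":0,"gripper":0.5},{"linear":[-0.2,0,-0.02],"twist":0,"gripper":0.5}]'
python3 - <<'E'
from h import *
o,s=snap('top')
for r in rects(s,red(s),.096): print('red',np.round(r,1))
o,s=snap('wrist','w3')
E
```

```text
time: 5.17
tool_pos: [0.5326, 0.0221, 0.0971]
ee_rot: [3.142, -0.011, -0.034]
wrist_force: [3.5, 0.4, 7.8]
width: 0.0468
red [559.  181.4  45.8 107.7  88. ]
red [546.2 -98.7  96.6 106.9  83.6]
red [5.062e+02 3.980e+01 2.210e+01 7.110e+01 3.000e-01]
```

View pics/w3.png

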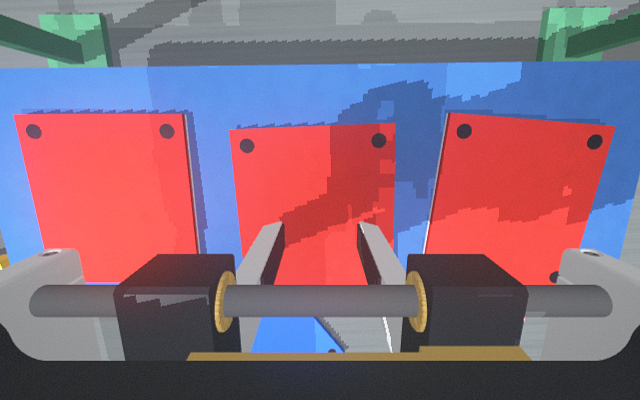

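```bash
cat >> h.py <<'E'
def wred(name=None):
    o,s=snap('wrist',name);W=pts(s,o);out=[]
    for b in blobs(red(s),1500):
        P=W[b];P=P[np.isfinite(P[:,2])]
        out.append((P[:,0].max(),np.percentile(P[:,0],99.5),np.median(P[:,1]),P[:,1].min(),P[:,1].max(),np.median(P[:,2])))
    return out
E
python3 - <<'E'
from h import *
for r in wred(): print(np.round(r,4))
E
cat >> h.py <<'E'
def red(s):
    i=s['image'].astype(int); return ((i[...,0]>90)&(i[...,0]>2*i[...,1])&(i[...,0]>2*i[...,2])&(abs(i[...,1]-i[...,2])<30)).astype(np.uint8)
E
python3 - <<'E'
from h import *
for r in wred(): print(np.round(r,4))
E
```

```text
[ 0.6062  0.6035 -0.1031 -0.1573 -0.0247  0.0961]
[0.6141 0.6129 0.1536 0.0621 0.2051 0.0961]
[ 0.6016  0.601   0.0238 -0.0256  0.0749  0.0961]
```

```bash
python3 -m inch '[{"linear":[0,0,-0.03],"twist":0,"gripper":0.5},{"linear":[0,0,-0.06],"twist":0,"gripper":0.5},{"linear":[0,0,-0.06],"twist":0,"gripper":0.5},{"linear":[-0.05,0,-0.06],"twist":0,"gripper":0.5},{"linear":[-0.1,0,-0.06],"twist":0,"gripper":0.5},{"linear":[-0.15,0,-0.06],"twist":0,"gripper":0.5},{"linear":[-0.2,0,-0.06],"twist":0,"gripper":0.5}]'
python3 - <<'E'
from h import *
for r in wred(): print(np.round(r,4))
E
```

```text
time: 5.95
tool_pos: [0.5203, 0.0217, 0.097]
ee_rot: [3.141, -0.03, -0.034]
wrist_force: [10.4, 0.2, 18.2]
width: 0.0467
[ 0.6071  0.6035 -0.1016 -0.1576 -0.0249  0.0961]
[0.6141 0.6125 0.1528 0.0626 0.2057 0.0961]
[ 0.5894  0.5888  0.0234 -0.0258  0.0746  0.0961]
```

```bash
python3 -m inch '[{"linear":[0,0,0.2],"twist":0,"gripper":0.5},{"linear":[0.25,0.05,0.2],"twist":0,"gripper":0.5},{"linear":[0.45,0.05,0.2],"twist":0,"gripper":0.5},{"linear":[0.45,0.05,0.2],"twist":0,"gripper":0.5},{"linear":[0.45,0.05,0.1],"twist":0,"gripper":0.5},{"linear":[0.45,0.05,0.05],"twist":0,"gripper":0.5},{"linear":[0.45,0.05,0],"twist":0,"gripper":0.5},{"linear":[0.45,0.05,0],"twist":0,"gripper":0.5}]'
python3 -m inch '[{"linear":[-0.05,0,0],"twist":0,"gripper":0.5},{"linear":[-0.1,0,0],"twist":0,"gripper":0.5},{"linear":[-0.15,0,0],"twist":0,"gripper":0.5},{"linear":[-0.2,0,0],"twist":0,"gripper":0.5},{"linear":[-0.25,0,0],"twist":0,"gripper":0.5},{"linear":[-0.3,0,0],"twist":0,"gripper":0.5},{"linear":[-0.35,0,0],"twist":0,"gripper":0.5},{"linear":[-0.35,0,0],"twist":0,"gripper":0.5}]'
python3 - <<'E'
from h import *
for r in wred('w4'): print(np.round(r,4))
E
```

```text
time: 6.67
tool_pos: [0.5557, 0.0271, 0.0968]
ee_rot: [3.141, -0.009, -0.033]
wrist_force: [-9.1, -0.5, 34.8]
width: 0.0469
time: 7.33
tool_pos: [0.529, 0.0267, 0.097]
ee_rot: [3.141, -0.03, -0.034]
wrist_force: [10.2, 0.2, 21.5]
width: 0.047
[ 0.6061  0.6035 -0.1021 -0.1569 -0.0199  0.0961]
[0.6142 0.6127 0.154  0.0651 0.2047 0.0961]
[ 0.5625  0.5622  0.0241 -0.0261  0.0739  0.0961]
[ 0.4708  0.4701  0.029  -0.016   0.0733  0.0961]
```

```bash
python3 -m inch '[{"linear":[0,0,0.2],"twist":0,"gripper":0.5},{"linear":[0,0,0.4],"twist":0.1,"gripper":0.7},{"linear":[0,0,0.4],"twist":0.2,"gripper":1},{"linear":[0,0,0.4],"twist":0.3,"gripper":1},{"linear":[0,0,0.4],"twist":0.4,"gripper":1},{"linear":[0,0,0.4],"twist":0.5,"gripper":1},{"linear":[0,0,0.4],"twist":0.6,"gripper":1},{"linear":[0,0,0.4],"twist":0.7,"gripper":1},{"linear":[0,0,0.4],"twist":0.75,"gripper":1},{"linear":[0,0,0.4],"twist":0.75,"gripper":1}]'
python3 -m inch '[{"linear":[0,0,0],"twist":0.1,"gripper":1},{"linear":[0,0,0],"twist":0.2,"gripper":1},{"linear":[0,0,0],"twist":0.3,"gripper":1},{"linear":[0,0,0],"twist":0.4,"gripper":1},{"linear":[0,0,0],"twist":0.5,"gripper":1},{"linear":[0,0,0],"twist":0.6,"gripper":1},{"linear":[0,0,0],"twist":0.7,"gripper":1},{"linear":[0,0,0],"twist":0.76,"gripper":1},{"linear":[0,0,0],"twist":0.76,"gripper":1}]'
python3 - <<'E'
from h import *
o,s=snap('wrist','w5');print(o['joint_positions'])
snap('side','s5');o,s=snap('top','t5')
for r in rects(s,red(s),.096): print('red',np.round(r,1))
E
```

```text
time: 8.22
tool_pos: [0.5175, 0.0272, 0.1259]
ee_rot: [-3.14, 0.002, 0.752]
wrist_force: [-0.0, -0.4, 1.0]
width: 0.0937
time: 8.97
tool_pos: [0.518, 0.0272, 0.1263]
ee_rot: [-3.14, 0.0, 1.547]
wrist_force: [0.9, 0.6, -0.3]
width: 0.0942
[-5.68293497e-02  4.89201196e-02  1.57057313e+00 -7.58132253e-05
  1.52390500e+00 -3.27806454e-02]
red [558.6 190.   30.9 107.6  88.2]
red [546.6 -98.3  98.6 108.9  83.6]
```

View pics/w5.png

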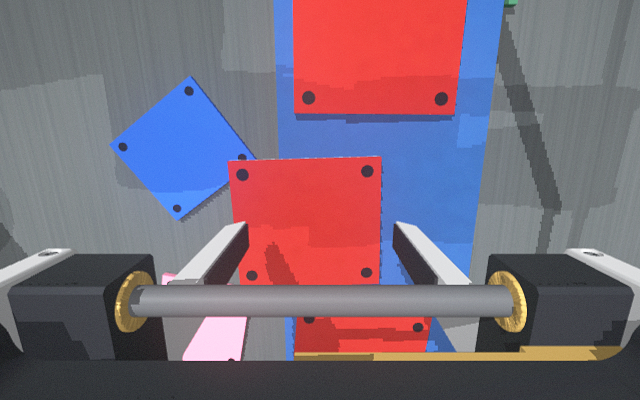

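View pics/s5.png

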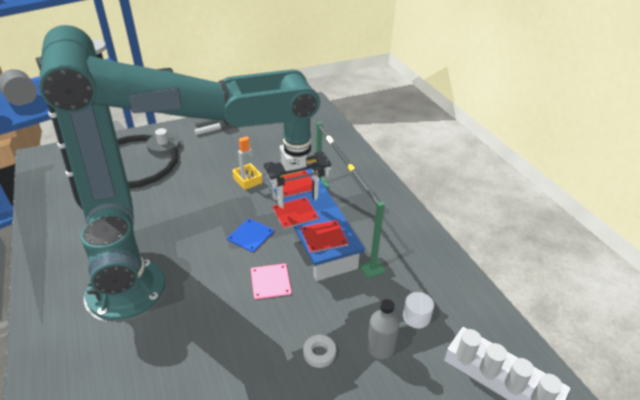

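```bash
python3 -m inch '[{"linear":[0.015,-0.025,-0.1],"twist":0,"gripper":1},{"linear":[0.015,-0.025,-0.2],"twist":0,"gripper":1},{"linear":[0.015,-0.025,-0.27],"twist":0,"gripper":1},{"linear":[0.015,-0.025,-0.27],"twist":0,"gripper":1}]'
python3 - <<'E'
from h import *
for r in wred('w6'): print(np.round(r,4))
E
```

```text
time: 9.45
tool_pos: [0.5191, 0.0247, 0.0973]
ee_rot: [-3.137, -0.0, 1.547]
wrist_force: [-0.1, -0.6, -0.2]
width: 0.0941
[0.6133 0.6115 0.1336 0.1021 0.1607 0.096 ]
[ 0.5628  0.5617  0.0363 -0.0124  0.0739  0.0961]
[ 0.6062  0.6052 -0.0576 -0.0728 -0.0448  0.096 ]
```

View pics/w6.png

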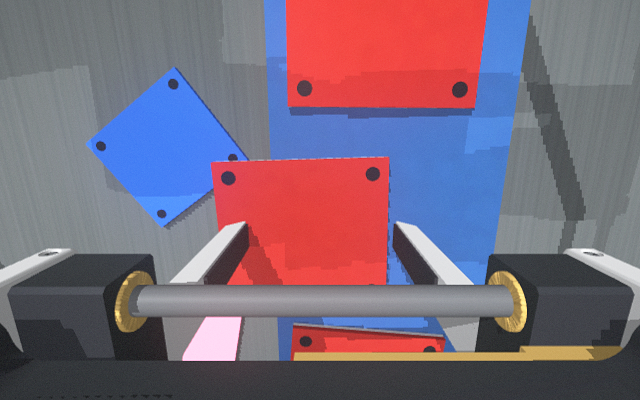

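```bash
python3 -m inch '[{"linear":[0,0,-0.02],"twist":0,"gripper":1},{"linear":[0,0,-0.04],"twist":0,"gripper":1},{"linear":[0,0,-0.05],"twist":0,"gripper":1},{"linear":[0,0,-0.05],"twist":0,"gripper":1}]'
python3 - <<'E'
from h import *
o,s=snap('wrist','w7');W=pts(s,o)
for b in blobs(red(s),1500): print(np.nanpercentile(W[b],[1,50,99],axis=0).round(4).tolist())
E
```

```text
time: 9.83
tool_pos: [0.5205, 0.0247, 0.0958]
ee_rot: [-3.141, 0.0, 1.547]
wrist_force: [-2.4, -0.4, 3.5]
width: 0.0935
[[0.5035, 0.1039, 0.0945], [0.5574, 0.1334, 0.0961], [0.6108, 0.1585, 0.0977]]
[[0.4539, -0.0085, 0.0929], [0.512, 0.0373, 0.098], [0.5605, 0.0732, 0.1025]]
[[0.4967, -0.0666, 0.0926], [0.5432, -0.0571, 0.096], [0.6042, -0.0462, 0.0973]]
```

View pics/w7.png

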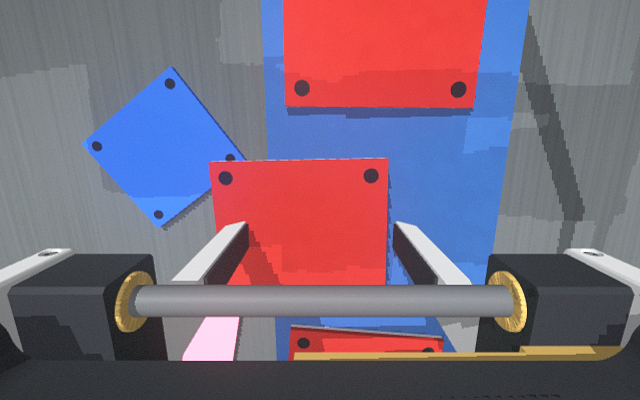

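```bash
python3 -m inch '[{"linear":[0,0,-0.03],"twist":0,"gripper":1},{"linear":[0,0,-0.05],"twist":0,"gripper":1},{"linear":[0,0,-0.05],"twist":0,"gripper":1},{"linear":[0,0,-0.05],"twist":0,"gripper":1}]'
python3 - <<'E'
from h import *
o,s=snap('wrist','w8');W=pts(s,o)
for b in blobs(red(s),1500): print(np.nanpercentile(W[b],[1,50,99],axis=0).round(4).tolist())
E
```

```text
time: 10.22
tool_pos: [0.5202, 0.0247, 0.0911]
ee_rot: [-3.141, 0.0, 1.547]
wrist_force: [-4.4, -0.1, 6.8]
width: 0.094
[[0.5035, 0.1039, 0.0945], [0.5574, 0.1325, 0.0961], [0.6109, 0.1568, 0.0977]]
[[0.455, -0.0069, 0.0827], [0.5122, 0.0402, 0.1068], [0.5536, 0.0734, 0.1243]]
[[0.4971, -0.062, 0.0926], [0.5403, -0.0529, 0.0962], [0.6037, -0.0145, 0.1248]]
```

```bash
python3 -m inch '[{"linear":[0,0,-0.01],"twist":0,"gripper":0.95},{"linear":[0,0,-0.02],"twist":0,"gripper":0.9},{"linear":[0,0,-0.02],"twist":0,"gripper":0.87},{"linear":[0,0,-0.02],"twist":0,"gripper":0.87}]'
python3 - <<'E'
from h import *
o,s=snap('wrist','w9');W=pts(s,o)
for b in blobs(red(s),1500): print(np.nanpercentile(W[b],[1,50,99],axis=0).round(4).tolist())
_,s=snap('side');cv2.imwrite('pics/s9.png',cv2.resize(s['image'][140:280,220:380,::-1],None,fx=4,fy=4,interpolation=cv2.INTER_CUBIC))
E
```

```text
time: 10.6
tool_pos: [0.5211, 0.0247, 0.0909]
ee_rot: [3.14, 0.0, 1.547]
wrist_force: [-6.3, 0.4, 12.7]
width: 0.0822
[[0.5034, 0.1039, 0.0945], [0.5573, 0.1324, 0.0961], [0.6109, 0.1567, 0.0976]]
[[0.4609, -0.0075, 0.0712], [0.509, 0.044, 0.1198], [0.5377, 0.0738, 0.1469]]
[[0.4968, -0.0588, 0.0947], [0.5206, -0.0155, 0.1325], [0.5375, 0.0028, 0.1482]]
```

View pics/w9.png

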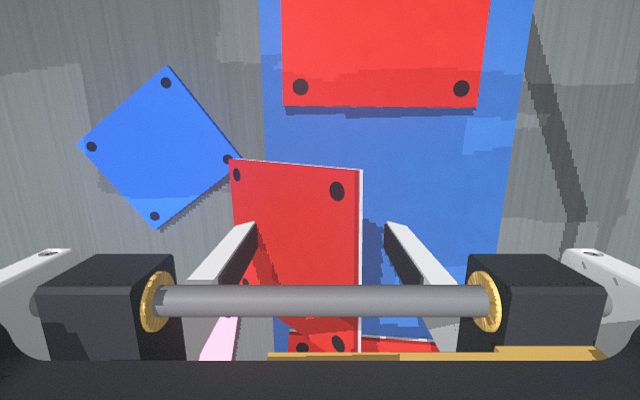

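View pics/s9.png

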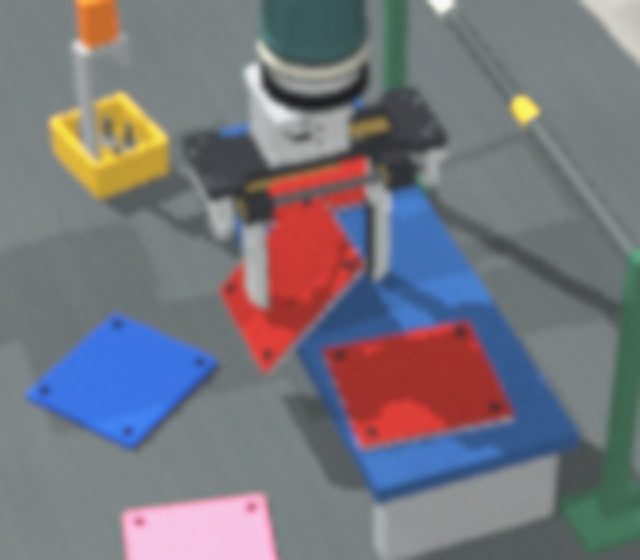

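```bash
python3 - <<'E'
from h import *
o,s=snap('wrist');W=pts(s,o)
for p in [(300,320),(290,420),(357,300),(310,110),(290,155),(240,250),(230,395)]: print(p,W[p].round(4))
E
```

```text
(300, 320) [0.5212 0.0504 0.2037]
(290, 420) [0.5466 0.0522 0.2029]
(357, 300) [0.5166 0.0439 0.2152]
(310, 110) [0.4737 0.0538 0.2111]
(290, 155) [0.4798 0.0541 0.2034]
(240, 250) [0.4797 0.0296 0.1089]
(230, 395) [0.5651 0.0328 0.1063]
```

```bash
python3 -m inch '[{"linear":[-0.03,0,0],"twist":0,"gripper":0.81},{"linear":[-0.06,0,0],"twist":0,"gripper":0.75},{"linear":[-0.09,0,0],"twist":0,"gripper":0.69},{"linear":[-0.11,0,0],"twist":0,"gripper":0.64},{"linear":[-0.11,0,0],"twist":0,"gripper":0.64}]'
python3 - <<'E'
from h import *
o,s=snap('wrist','w10');W=pts(s,o)
for b in blobs(red(s),1500): print(np.nanpercentile(W[b],[1,50,99],axis=0).round(4).tolist())
E
```

```text
time: 11.17
tool_pos: [0.5103, 0.0249, 0.0909]
ee_rot: [3.139, -0.0, 1.547]
wrist_force: [-5.0, 0.8, 11.7]
width: 0.0599
[[0.5034, 0.1039, 0.0945], [0.5573, 0.1324, 0.0961], [0.6109, 0.1567, 0.0976]]
[[0.461, -0.0057, 0.0709], [0.5089, 0.0442, 0.12], [0.5371, 0.0738, 0.1472]]
[[0.4968, -0.0589, 0.0945], [0.5202, -0.0156, 0.1324], [0.5372, 0.0031, 0.1483]]
```

View pics/w10.png

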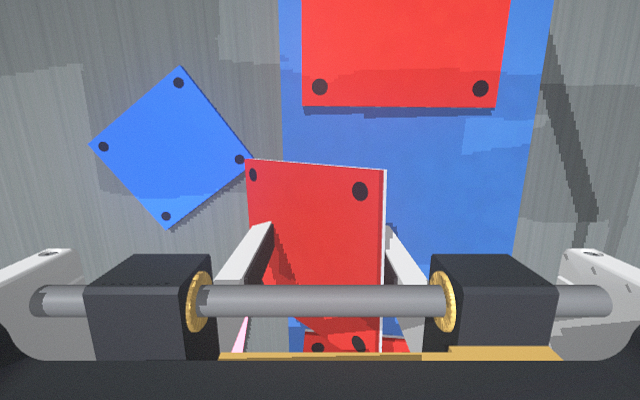

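```bash
python3 -m inch '[{"linear":[-0.02,0,0],"twist":0,"gripper":0.59},{"linear":[-0.05,0,0],"twist":0,"gripper":0.53},{"linear":[-0.08,0,0],"twist":0,"gripper":0.47},{"linear":[-0.11,0,0],"twist":0,"gripper":0.41},{"linear":[-0.13,0,0],"twist":0,"gripper":0.36},{"linear":[-0.13,0,0],"twist":0,"gripper":0.36}]'
python3 - <<'E'
from h import *
o,s=snap('wrist','w11');W=pts(s,o)
for b in blobs(red(s),1500): print(np.nanpercentile(W[b],[1,50,99],axis=0).round(4).tolist())
E
```

```text
time: 11.72
tool_pos: [0.4987, 0.0247, 0.0908]
ee_rot: [3.135, -0.0, 1.547]
wrist_force: [-2.8, 0.2, 10.1]
width: 0.0344
[[0.5034, 0.1038, 0.0945], [0.5572, 0.1321, 0.0961], [0.6108, 0.1562, 0.0976]]
[[0.4706, -0.0062, 0.0631], [0.4982, 0.0473, 0.1317], [0.5128, 0.0745, 0.1616]]
```

View pics/w11.png

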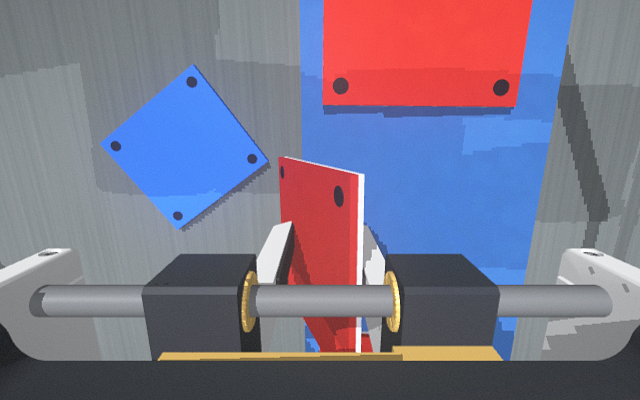

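```bash
python3 -m inch '[{"linear":[-0.03,0,0],"twist":0,"gripper":0.29},{"linear":[-0.06,0,0],"twist":0,"gripper":0.22},{"linear":[-0.09,0,0],"twist":0,"gripper":0.15},{"linear":[-0.12,0,0],"twist":0,"gripper":0.08},{"linear":[-0.14,0,0],"twist":0,"gripper":0},{"linear":[-0.14,0,0],"twist":0,"gripper":0},{"linear":[-0.14,0,0],"twist":0,"gripper":0}]'
python3 - <<'E'
from h import *
o,s=snap('wrist','w12');W=pts(s,o)
for b in blobs(red(s),1000): print(np.nanpercentile(W[b],[1,50,99],axis=0).round(4).tolist())
_,s=snap('side');cv2.imwrite('pics/s12.png',cv2.resize(s['image'][140:280,220:380,::-1],None,fx=4,fy=4,interpolation=cv2.INTER_CUBIC))
E
```

```text
time: 12.35
tool_pos: [0.4839, 0.0246, 0.0908]
ee_rot: [3.138, 0.0, 1.547]
wrist_force: [-3.4, 0.9, 10.0]
width: 0.0061
[[0.5032, 0.1039, 0.0944], [0.5572, 0.1319, 0.096], [0.6109, 0.1558, 0.0976]]
[[0.5598, -0.0699, 0.0926], [0.5804, -0.06, 0.0959], [0.6057, -0.0528, 0.0973]]
```

View pics/w12.png

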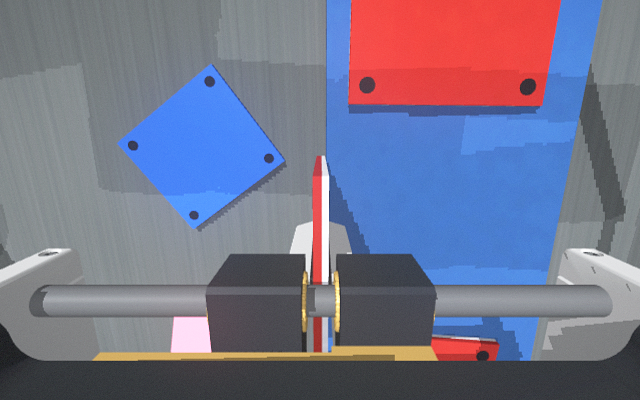

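View pics/s12.png

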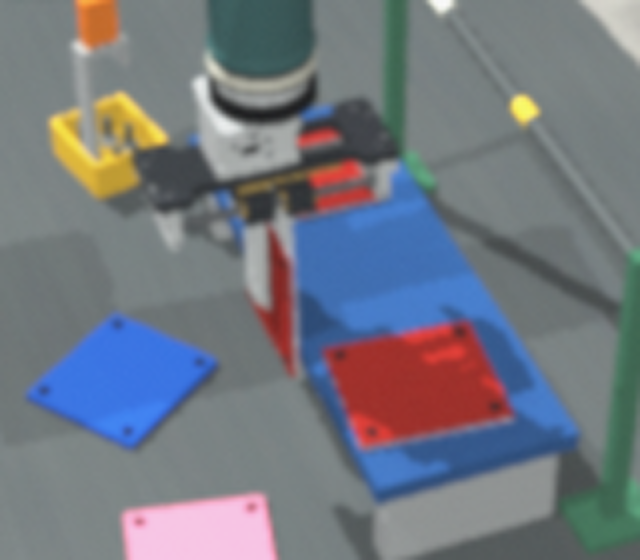

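```bash
python3 -m inch '[{"linear":[0,0,0.2],"twist":0,"gripper":0},{"linear":[0,0,0.5],"twist":0,"gripper":0},{"linear":[0,0,0.8],"twist":0,"gripper":0},{"linear":[0,0,0.8],"twist":0.1,"gripper":0},{"linear":[0,0,0.8],"twist":0.2,"gripper":0},{"linear":[0,0,0.8],"twist":0.3,"gripper":0},{"linear":[0,0,0.8],"twist":0.4,"gripper":0},{"linear":[0,0,0.8],"twist":0.5,"gripper":0},{"linear":[0,0,0.8],"twist":0.6,"gripper":0},{"linear":[0,0,0.8],"twist":0.7,"gripper":0}]'
python3 -m inch '[{"linear":[0.1,0.1,0],"twist":0.1,"gripper":0},{"linear":[0.2,0.2,0],"twist":0.2,"gripper":0},{"linear":[0.3,0.3,0],"twist":0.3,"gripper":0},{"linear":[0.4,0.4,0],"twist":0.4,"gripper":0},{"linear":[0.5,0.51,0],"twist":0.5,"gripper":0},{"linear":[0.6,0.51,0],"twist":0.6,"gripper":0},{"linear":[0.7,0.51,0],"twist":0.7,"gripper":0},{"linear":[0.78,0.51,0],"twist":0.8,"gripper":0},{"linear":[0.78,0.51,0],"twist":0.8,"gripper":0},{"linear":[0.78,0.51,0],"twist":0.8,"gripper":0}]'
python3 - <<'E'
from h import *
o,s=snap('wrist','w13');W=pts(s,o)
_,s=snap('side','s13')
o,s=snap('top','t13')
E
```

```text
time: 13.28
tool_pos: [0.4828, 0.0247, 0.1671]
ee_rot: [-3.142, -0.0, 2.285]
wrist_force: [-0.0, -0.6, -2.2]
width: 0.0061
time: 14.12
tool_pos: [0.5606, 0.0757, 0.167]
ee_rot: [3.142, -0.002, 3.115]
wrist_force: [0.1, -0.7, -2.9]
width: 0.0057
```

View pics/w13.png

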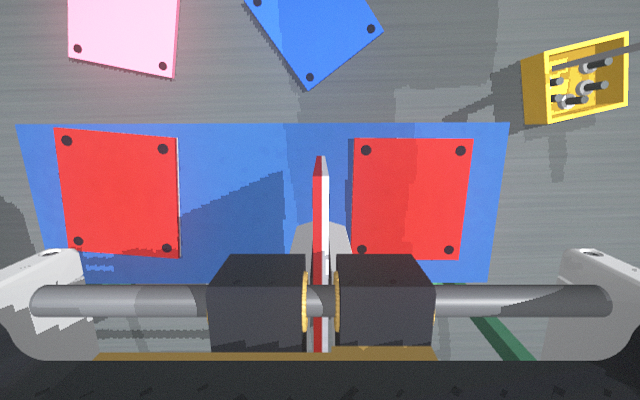

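View pics/s13.png

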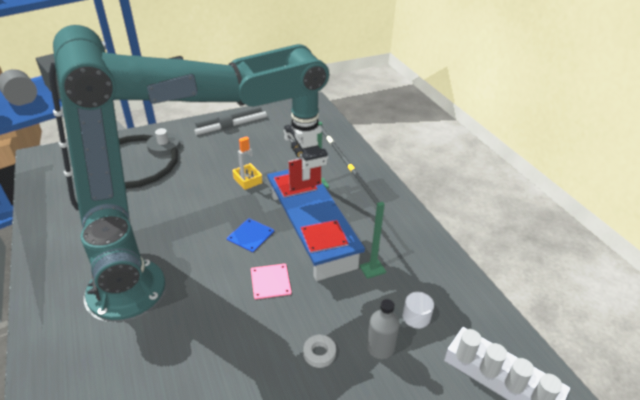

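```bash
python3 -m inch '[{"linear":[0,0,-0.12],"twist":0,"gripper":0},{"linear":[0,0,-0.24],"twist":0,"gripper":0},{"linear":[0,0,-0.34],"twist":0,"gripper":0},{"linear":[0,0,-0.38],"twist":0,"gripper":0},{"linear":[0,0,-0.38],"twist":0,"gripper":0}]'
python3 -m inch '[{"linear":[0,0,-0.02],"twist":0,"gripper":0},{"linear":[0,0,-0.03],"twist":0,"gripper":0},{"linear":[0,0,-0.03],"twist":0,"gripper":0}]'
python3 -m inch '[{"linear":[0,0,-0.02],"twist":0,"gripper":0},{"linear":[0,0,-0.03],"twist":0,"gripper":0},{"linear":[0,0,-0.03],"twist":0,"gripper":0}]'
```

```text
time: 14.68
tool_pos: [0.5591, 0.0756, 0.1276]
ee_rot: [-3.141, -0.005, 3.118]
wrist_force: [0.1, 0.2, -2.4]
width: 0.006
time: 14.93
tool_pos: [0.561, 0.0757, 0.1276]
ee_rot: [3.141, 0.001, 3.118]
wrist_force: [-0.2, 0.6, -1.7]
width: 0.0058
time: 15.18
tool_pos: [0.5614, 0.0757, 0.1262]
ee_rot: [3.141, 0.003, 3.118]
wrist_force: [-0.6, 0.0, 3.6]
width: 0.0061
```

```bash
python3 -m inch '[{"linear":[0,0,0],"twist":0,"gripper":0.1},{"linear":[0,-0.02,0.02],"twist":0,"gripper":0.17},{"linear":[0,-0.06,0.02],"twist":0,"gripper":0.17},{"linear":[0,-0.09,0.02],"twist":0,"gripper":0.17},{"linear":[0,-0.12,0.02],"twist":0,"gripper":0.17},{"linear":[0,-0.12,0.02],"twist":0,"gripper":0.17}]'
python3 - <<'E'
from h import *
o,s=snap('wrist','w14');W=pts(s,o)
_,s=snap('side');cv2.imwrite('pics/s14.png',cv2.resize(s['image'][120:260,220:380,::-1],None,fx=4,fy=4,interpolation=cv2.INTER_CUBIC))
E
```

```text
time: 15.68
tool_pos: [0.5608, 0.0633, 0.1263]
ee_rot: [3.141, 0.0, 3.117]
wrist_force: [-0.5, 0.5, -0.4]
width: 0.0158
```

View pics/w14.png

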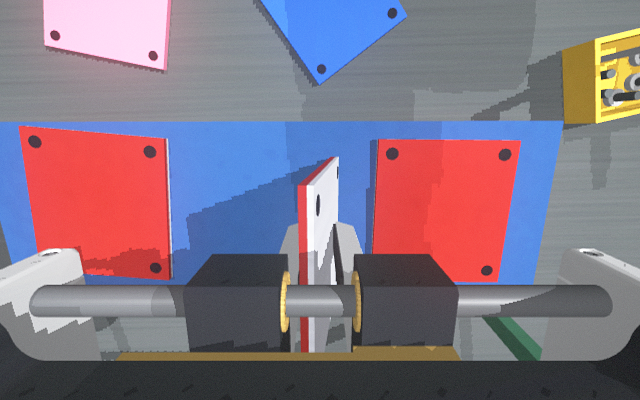

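View pics/s14.png

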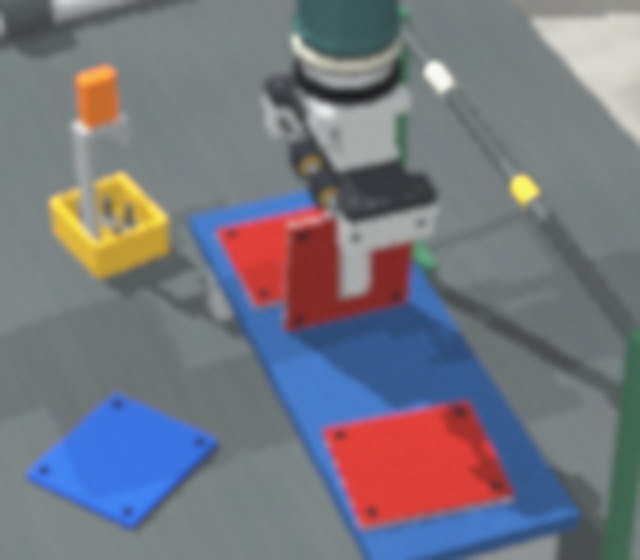

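```bash
python3 -m inch '[{"linear":[0,0,0],"twist":0,"gripper":0.24},{"linear":[0,-0.03,0],"twist":0,"gripper":0.32},{"linear":[0,-0.07,0],"twist":0,"gripper":0.40},{"linear":[0,-0.1,0],"twist":0,"gripper":0.48},{"linear":[0,-0.14,0],"twist":0,"gripper":0.56},{"linear":[0,-0.17,0],"twist":0,"gripper":0.64},{"linear":[0,-0.17,-0.05],"twist":0,"gripper":0.64},{"linear":[0,-0.17,-0.09],"twist":0,"gripper":0.64},{"linear":[0,-0.17,-0.09],"twist":0,"gripper":0.64}]'
python3 - <<'E'
from h import *
o,s=snap('wrist','w15');W=pts(s,o)
_,s=snap('side');cv2.imwrite('pics/s15.png',cv2.resize(s['image'][120:260,220:380,::-1],None,fx=4,fy=4,interpolation=cv2.INTER_CUBIC))
E
```

```text
time: 16.53
tool_pos: [0.5601, 0.0466, 0.116]
ee_rot: [3.141, -0.002, 3.118]
wrist_force: [-0.0, -0.8, -0.3]
width: 0.0601
```

View pics/w15.png

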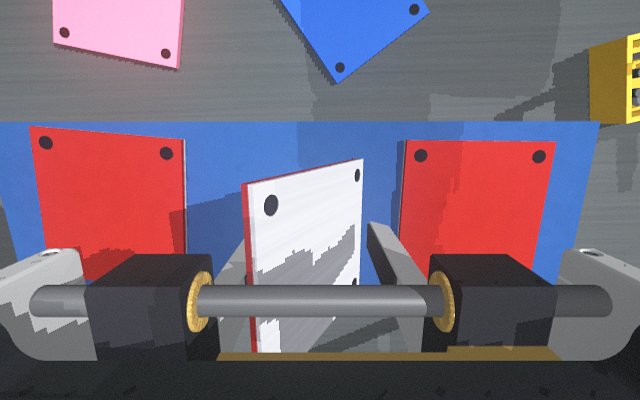

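View pics/s15.png

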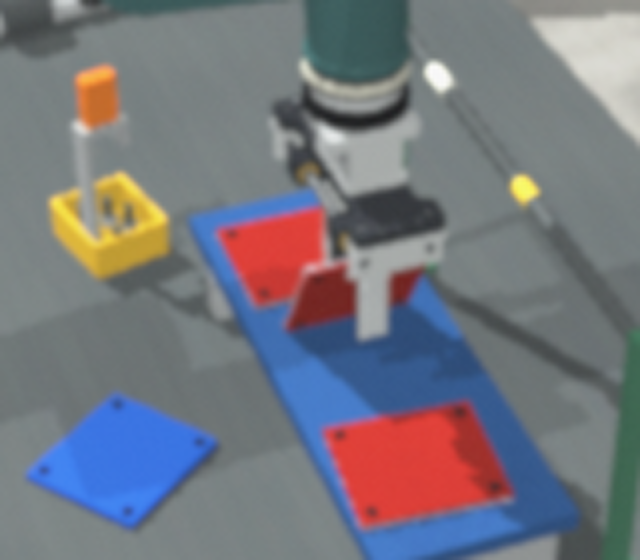

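```bash
python3 -m inch '[{"linear":[0,-0.03,-0.03],"twist":0,"gripper":0.72},{"linear":[0,-0.07,-0.08],"twist":0,"gripper":0.8},{"linear":[0,-0.11,-0.13],"twist":0,"gripper":0.88},{"linear":[0,-0.14,-0.17],"twist":0,"gripper":0.96},{"linear":[0,-0.16,-0.2],"twist":0,"gripper":1},{"linear":[0,-0.16,-0.2],"twist":0,"gripper":1}]'
python3 - <<'E'
from h import *
o,s=snap('wrist','w16');W=pts(s,o)
E
```

```text
time: 17.13
tool_pos: [0.56, 0.0301, 0.096]
ee_rot: [-3.142, -0.002, 3.117]
wrist_force: [0.6, -1.9, -1.0]
width: 0.0932
```

View pics/w16.png

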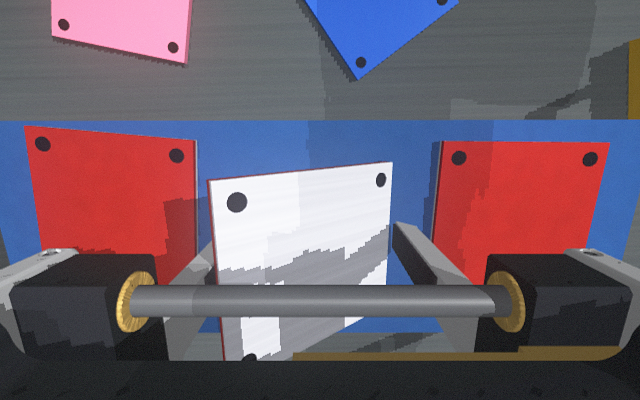

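```bash
python3 -m inch '[{"linear":[0,-0.03,0],"twist":0,"gripper":1},{"linear":[0,-0.03,0],"twist":0,"gripper":1},{"linear":[0,-0.03,0.15],"twist":0,"gripper":1},{"linear":[0,-0.03,0.3],"twist":0,"gripper":1},{"linear":[0,-0.03,0.5],"twist":0,"gripper":1},{"linear":[0,-0.03,0.7],"twist":0,"gripper":1},{"linear":[0,-0.03,0.8],"twist":0,"gripper":1},{"linear":[0,-0.03,0.8],"twist":0,"gripper":1}]'
python3 - <<'E'
from h import *
o,s=snap('wrist','w17');W=pts(s,o)
E
```

```text
time: 17.85
tool_pos: [0.5626, 0.0279, 0.1811]
ee_rot: [3.141, 0.007, 3.118]
wrist_force: [0.8, 0.6, 1.0]
width: 0.094
```

View pics/w17.png

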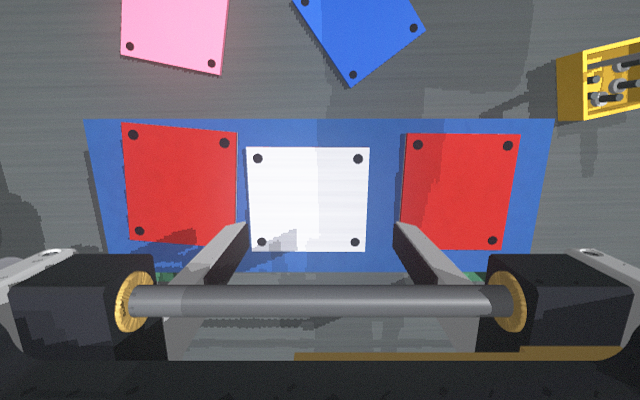

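```bash
python3 -m inch '[{"linear":[0,-0.3,0],"twist":0,"gripper":0.9},{"linear":[0,-0.6,0],"twist":0,"gripper":0.8},{"linear":[-0.05,-0.9,0],"twist":0,"gripper":0.7},{"linear":[-0.05,-1,0],"twist":-0.08,"gripper":0.6},{"linear":[-0.05,-1,0],"twist":-0.08,"gripper":0.5}]'
python3 -m inch '[{"linear":[0,-0.27,-0.2],"twist":0,"gripper":0.5},{"linear":[0,-0.27,-0.5],"twist":0,"gripper":0.5},{"linear":[0,-0.27,-0.7],"twist":0,"gripper":0.5},{"linear":[0,-0.27,-0.8],"twist":0,"gripper":0.5},{"linear":[0,-0.27,-0.86],"twist":0,"gripper":0.5},{"linear":[0,-0.27,-0.93],"twist":0,"gripper":0.5},{"linear":[0,-0.27,-0.93],"twist":0,"gripper":0.5}]'
```

```text
time: 18.32
tool_pos: [0.5547, -0.0745, 0.1753]
ee_rot: [-3.141, -0.003, 3.029]
wrist_force: [0.1, -0.3, -0.2]
width: 0.0638
time: 18.9
tool_pos: [0.5543, -0.0983, 0.0967]
ee_rot: [-3.14, 0.0, 3.038]
wrist_force: [-23.9, 3.7, 47.8]
width: 0.047
```

```bash
python3 -m inch '[{"linear":[0,0,0.02],"twist":0,"gripper":0.5},{"linear":[-0.05,0,0.02],"twist":0.02,"gripper":0.5},{"linear":[-0.1,0,0.02],"twist":0.04,"gripper":0.5},{"linear":[-0.15,0,0.02],"twist":0.06,"gripper":0.5},{"linear":[-0.2,0,0.02],"twist":0.08,"gripper":0.5},{"linear":[-0.25,0,0.02],"twist":0.09,"gripper":0.5},{"linear":[-0.3,0,0.02],"twist":0.09,"gripper":0.5},{"linear":[-0.35,0,0.02],"twist":0.09,"gripper":0.5},{"linear":[-0.4,0,0.02],"twist":0.09,"gripper":0.5},{"linear":[-0.45,0,0.02],"twist":0.09,"gripper":0.5}]'
python3 - <<'E'
from h import *
o,s=snap('wrist','w18');W=pts(s,o)
for b in blobs(red(s),1500): print(np.nanpercentile(W[b],[.1,50,99.9],axis=0).round(4).tolist())
E
```

```text
time: 19.73
tool_pos: [0.523, -0.0998, 0.0969]
ee_rot: [-3.137, 0.033, 3.132]
wrist_force: [11.7, 1.4, 21.3]
width: 0.0469
[[0.4665, -0.1534, 0.0927], [0.5013, -0.1021, 0.096], [0.5594, -0.0535, 0.1004]]
```

View pics/w18.png

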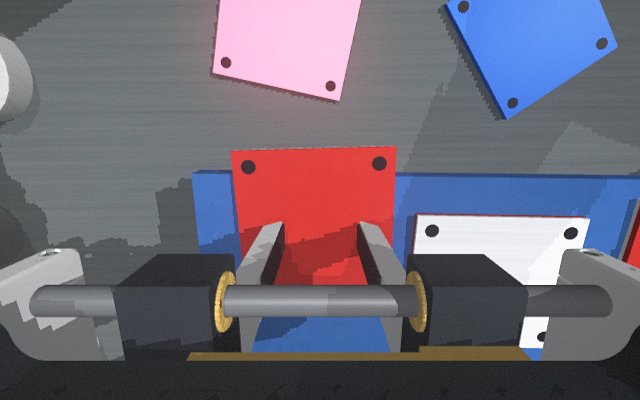

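```bash
python3 -m inch '[{"linear":[-0.05,0,0],"twist":-0.01,"gripper":0.5},{"linear":[-0.1,0,0],"twist":-0.02,"gripper":0.5},{"linear":[-0.15,0,0],"twist":-0.02,"gripper":0.5},{"linear":[-0.15,0,0],"twist":-0.02,"gripper":0.5},{"linear":[-0.15,0,0.4],"twist":-0.02,"gripper":0.5},{"linear":[-0.15,0,0.7],"twist":-0.02,"gripper":0.5},{"linear":[-0.15,0,0.7],"twist":-0.02,"gripper":1}]'
python3 - <<'E'
from h import *
o,s=snap('wrist','w19');W=pts(s,o)
for b in blobs(red(s),1500):
  if b.sum()<4000: continue
  P=W[b];P=P[np.isfinite(P[:,0])];print(np.percentile(P,[.1,50,99.9],axis=0).round(4).tolist())
  r=cv2.minAreaRect((P[:,:2]*1000).astype(np.float32));print(r)
i=s['image'].astype(int);bl=(i[...,2]>1.6*i[...,0])&(i[...,2]>80)&(W[...,2]>.085)&(W[...,2]<.094)
P=W[bl];
for y0 in(-.17,-.16,-.04,-.02,0,.02): 
  q=P[abs(P[:,1]-y0)<.003,0]; print(y0,np.percentile(q,[.5,99.5]) if len(q)>20 else None)
E
```

```text
time: 20.37
tool_pos: [0.4994, -0.0992, 0.1636]
ee_rot: [-3.139, 0.013, 3.111]
wrist_force: [-0.5, -0.0, 1.2]
width: 0.0508
[[0.4542, -0.1553, 0.0918], [0.5009, -0.1025, 0.0961], [0.5671, -0.0543, 0.1827]]
((511.8106994628906, -115.22980499267578), (109.76960754394531, 124.18641662597656), 3.5725255012512207)
[[0.5015, 0.1028, 0.0927], [0.5298, 0.1419, 0.096], [0.5813, 0.1907, 0.0981]]
((534.364013671875, 81.16734313964844), (227.91368103027344, 87.396484375), 82.15642547607422)
-0.17 [0.48293614 0.63275061]
-0.16 [0.48299858 0.63309232]
-0.04 [0.48578698 0.63550487]
-0.02 [0.48601693 0.50932704]
0 [0.48663018 0.51000751]
0.02 [0.48718522 0.51071419]
```

View pics/w19.png

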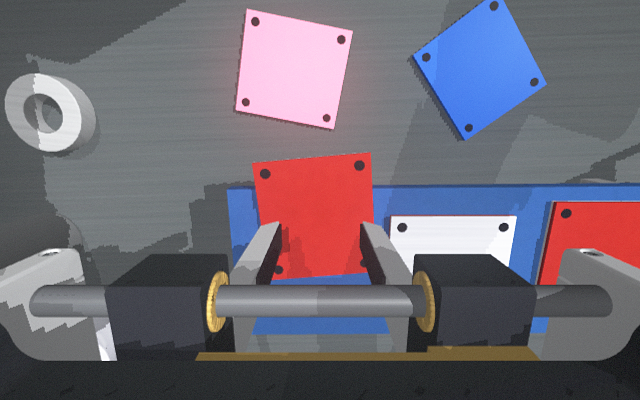

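```bash
python3 -m inch '[{"linear":[0.2,-0.03,-0.2],"twist":0,"gripper":0.5},{"linear":[0.33,-0.03,-0.4],"twist":0,"gripper":0.5},{"linear":[0.33,-0.03,-0.55],"twist":0,"gripper":0.5},{"linear":[0.33,-0.03,-0.62],"twist":0,"gripper":0.5},{"linear":[0.33,-0.03,-0.68],"twist":0,"gripper":0.5},{"linear":[0.33,-0.03,-0.7],"twist":0,"gripper":0.5},{"linear":[0.3,-0.03,-0.7],"twist":-0.03,"gripper":0.5},{"linear":[0.25,-0.03,-0.7],"twist":-0.06,"gripper":0.5},{"linear":[0.2,-0.03,-0.7],"twist":-0.09,"gripper":0.5},{"linear":[0.17,-0.03,-0.7],"twist":-0.1,"gripper":0.5}]'
python3 -m inch '[{"linear":[0,0,0],"twist":0,"gripper":0.5},{"linear":[0,0,0.4],"twist":0,"gripper":0.5},{"linear":[0,0,0.7],"twist":0,"gripper":0.5},{"linear":[0,0,0.7],"twist":0.04,"gripper":1},{"linear":[0,0,0.7],"twist":0.08,"gripper":1}]'
cat >> h.py <<'E'
def wrect(name,ymin,ymax,zmax=.105):
    o,s=snap('wrist',name);W=pts(s,o);m=red(s).astype(bool)&(W[...,2]<zmax)&(W[...,2]>.09)&(W[...,1]>ymin)&(W[...,1]<ymax)
    m=cv2.morphologyEx(m.astype(np.uint8),cv2.MORPH_OPEN,np.ones((3,3)));b=max(blobs(m,300),key=lambda b:b.sum());P=W[b]
    print(np.nanpercentile(P,[.2,50,99.8],axis=0).round(4).tolist());print(np.round(np.hstack([np.ravel(a) for a in cv2.minAreaRect((P[:,:2]*1000).astype(np.float32))]),1))
E
python3 - <<'E'
from h import *
wrect('w20',-.2,-.04)
E
```

```text
time: 21.25
tool_pos: [0.5253, -0.1028, 0.0969]
ee_rot: [3.141, 0.035, 3.004]
wrist_force: [15.1, 1.5, 23.5]
width: 0.0467
time: 21.67
tool_pos: [0.5134, -0.1016, 0.1573]
ee_rot: [-3.141, 0.002, 3.091]
wrist_force: [0.0, 0.1, 0.2]
width: 0.0571
[[0.4526, -0.1546, 0.094], [0.5008, -0.1032, 0.0961], [0.564, -0.0543, 0.098]]
[ 508.8 -103.3  109.7  100.1    2.9]
```

View pics/w20.png

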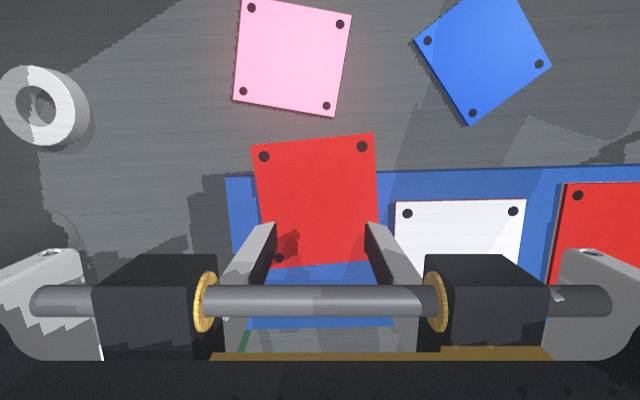

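```bash
python3 -m inch '[{"linear":[0.05,-0.02,-0.2],"twist":0.04,"gripper":0.85},{"linear":[0.1,-0.02,-0.4],"twist":0.04,"gripper":0.85},{"linear":[0.1,-0.02,-0.55],"twist":0.04,"gripper":0.85},{"linear":[0.1,-0.02,-0.64],"twist":0.04,"gripper":0.85},{"linear":[0.1,-0.02,-0.7],"twist":0.04,"gripper":0.85},{"linear":[0.1,-0.02,-0.73],"twist":0,"gripper":0.85},{"linear":[0.1,-0.02,-0.73],"twist":-0.03,"gripper":0.85},{"linear":[0.1,-0.02,-0.73],"twist":-0.06,"gripper":0.85},{"linear":[0.1,-0.02,-0.73],"twist":-0.08,"gripper":0.85},{"linear":[0.1,-0.02,-0.73],"twist":-0.08,"gripper":0.85}]'
python3 -m inch '[{"linear":[0,0,0.4],"twist":0,"gripper":0.85},{"linear":[0,0,0.7],"twist":0,"gripper":0.85},{"linear":[0,0,0.73],"twist":-0.04,"gripper":1},{"linear":[0,0,0.73],"twist":-0.08,"gripper":1}]'
python3 - <<'E'
from h import *
wrect('w21',-.2,-.04)
E
```

```text
time: 22.55
tool_pos: [0.5261, -0.105, 0.0967]
ee_rot: [-3.139, 0.013, 3.006]
wrist_force: [-15.0, 0.8, 50.0]
width: 0.08
time: 22.88
tool_pos: [0.5236, -0.1039, 0.158]
ee_rot: [3.141, 0.003, 2.918]
wrist_force: [-0.4, 0.6, -0.3]
width: 0.0895
[[0.4558, -0.1544, 0.0941], [0.5074, -0.1026, 0.0961], [0.5673, -0.0521, 0.098]]
[ 511.9 -103.3  100.1  109.8   86.9]
```

```bash
python3 -m inch '[{"linear":[0,0,0],"twist":-0.1,"gripper":1},{"linear":[0,0,0],"twist":-0.2,"gripper":1},{"linear":[0,0,0],"twist":-0.3,"gripper":1},{"linear":[0,0,0],"twist":-0.4,"gripper":1},{"linear":[0,0,0],"twist":-0.5,"gripper":1},{"linear":[0,0,0],"twist":-0.6,"gripper":1},{"linear":[0,0,0],"twist":-0.7,"gripper":1},{"linear":[0,0,0],"twist":-0.8,"gripper":1},{"linear":[0,0,0],"twist":-0.9,"gripper":1},{"linear":[0,0,0],"twist":-1,"gripper":1}]'
python3 -m inch '[{"linear":[0,0.01,0],"twist":-0.1,"gripper":1},{"linear":[0,0.01,-0.2],"twist":-0.2,"gripper":1},{"linear":[0,0.01,-0.4],"twist":-0.28,"gripper":1},{"linear":[0,0.01,-0.5],"twist":-0.28,"gripper":1},{"linear":[0,0.01,-0.55],"twist":-0.28,"gripper":1},{"linear":[0,0.01,-0.55],"twist":-0.28,"gripper":1}]'
python3 - <<'E'
from h import *
wrect('w22',-.2,-.04)
E
```

```text
time: 23.77
tool_pos: [0.5215, -0.1034, 0.1536]
ee_rot: [-3.138, -0.003, 1.868]
wrist_force: [-0.2, -0.3, 0.1]
width: 0.094
time: 24.27
tool_pos: [0.5211, -0.1026, 0.0987]
ee_rot: [-3.137, -0.002, 1.581]
wrist_force: [-0.2, -0.0, 0.7]
width: 0.094
[[0.4585, -0.1397, 0.094], [0.5141, -0.0914, 0.0961], [0.5679, -0.0518, 0.0979]]
[512.2 -98.2  90.2 110.2  87.3]
```

View pics/w22.png

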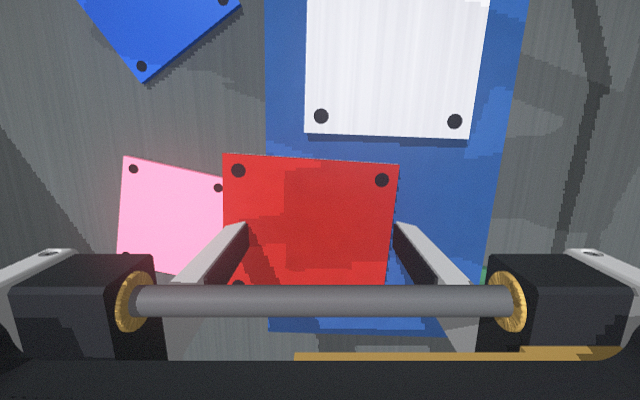

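```bash
python3 -m inch '[{"linear":[0.025,0,0],"twist":-0.04,"gripper":1},{"linear":[0.025,0,0],"twist":-0.04,"gripper":1},{"linear":[0.025,0,-0.04],"twist":-0.04,"gripper":1},{"linear":[0.025,0,-0.08],"twist":-0.04,"gripper":1},{"linear":[0.025,0,-0.12],"twist":-0.04,"gripper":1},{"linear":[0.025,0,-0.13],"twist":-0.04,"gripper":1},{"linear":[0.025,0,-0.13],"twist":-0.04,"gripper":1}]'
python3 - <<'E'
from h import *
o,s=snap('wrist','w23');W=pts(s,o)
for b in blobs(red(s),1500): print(np.nanpercentile(W[b],[1,50,99],axis=0).round(4).tolist())
E
```

```text
time: 24.9
tool_pos: [0.524, -0.1036, 0.091]
ee_rot: [-3.14, 0.001, 1.538]
wrist_force: [-9.3, 1.1, 12.0]
width: 0.0936
[[0.4336, -0.1457, 0.0274], [0.4779, -0.0852, 0.0913], [0.498, -0.0525, 0.1164]]
```

View pics/w23.png

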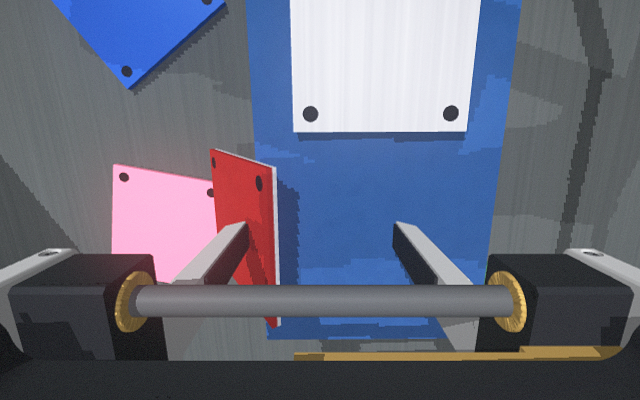

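```bash
python3 -m inch '[{"linear":[0,0,0],"twist":0,"gripper":0.92},{"linear":[-0.025,0,0],"twist":0,"gripper":0.85},{"linear":[-0.06,0,0],"twist":0,"gripper":0.78},{"linear":[-0.09,0,0],"twist":0,"gripper":0.71},{"linear":[-0.125,0,0],"twist":0,"gripper":0.64},{"linear":[-0.16,0,0],"twist":0,"gripper":0.57},{"linear":[-0.19,0,0],"twist":0,"gripper":0.5},{"linear":[-0.225,0,0],"twist":0,"gripper":0.43},{"linear":[-0.26,0,0],"twist":0,"gripper":0.36},{"linear":[-0.29,0,0],"twist":0,"gripper":0.3}]'
python3 - <<'E'
from h import *
o,s=snap('wrist','w24');W=pts(s,o)
for b in blobs(red(s),1500): print(np.nanpercentile(W[b],[1,50,99],axis=0).round(4).tolist())
E
```

```text
time: 25.78
tool_pos: [0.4943, -0.1028, 0.091]
ee_rot: [-3.139, -0.001, 1.538]
wrist_force: [-7.6, 2.0, 13.8]
width: 0.0312
[[0.4265, -0.1404, 0.0107], [0.4646, -0.0851, 0.0689], [0.4882, -0.0525, 0.1028]]
```

View pics/w24.png

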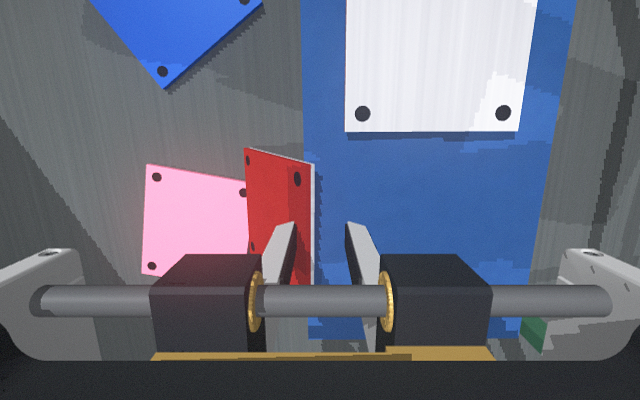

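```bash
python3 -m inch '[{"linear":[-0.02,0,0],"twist":0,"gripper":0.2},{"linear":[-0.05,0,0],"twist":0,"gripper":0.12},{"linear":[-0.09,0,0],"twist":0,"gripper":0.04},{"linear":[-0.11,0,0],"twist":0,"gripper":0},{"linear":[-0.12,0,0],"twist":0,"gripper":0},{"linear":[-0.12,0,0],"twist":0,"gripper":0}]'
python3 - <<'E'
from h import *
o,s=snap('wrist','w25');W=pts(s,o)
for b in blobs(red(s),500): print(np.nanpercentile(W[b],[1,50,99],axis=0).round(4).tolist())
_,s=snap('side');cv2.imwrite('pics/s25.png',cv2.resize(s['image'][160:300,220:380,::-1],None,fx=4,fy=4,interpolation=cv2.INTER_CUBIC))
E
```

```text
time: 26.33
tool_pos: [0.484, -0.1025, 0.091]
ee_rot: [3.14, -0.001, 1.538]
wrist_force: [-4.2, 2.7, 11.6]
width: 0.0106
[[0.4268, -0.1393, 0.0102], [0.4623, -0.0854, 0.0653], [0.488, -0.0526, 0.1028]]
```

View pics/w25.png

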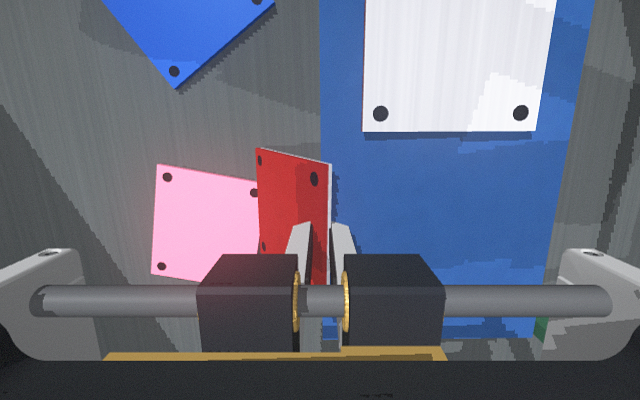

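View pics/s25.png

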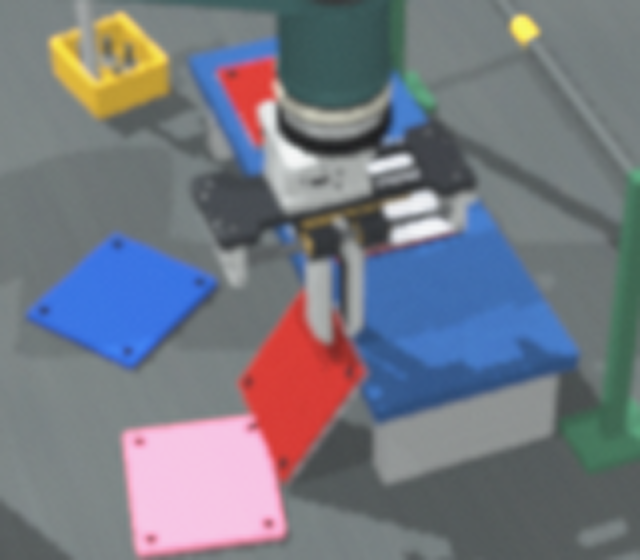

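```bash
python3 -m inch '[{"linear":[-0.01,0,0],"twist":0,"gripper":0},{"linear":[-0.02,0,0],"twist":0,"gripper":0},{"linear":[-0.03,0,0],"twist":0,"gripper":0},{"linear":[-0.04,0,0],"twist":0,"gripper":0},{"linear":[-0.05,0,0],"twist":0,"gripper":0},{"linear":[-0.05,0,0],"twist":0,"gripper":0}]'
python3 - <<'E'
from h import *
o,s=snap('wrist','w26');W=pts(s,o)
for b in blobs(red(s),500): print(np.nanpercentile(W[b],[1,50,99],axis=0).round(4).tolist())
_,s=snap('side');cv2.imwrite('pics/s26.png',cv2.resize(s['image'][160:300,220:380,::-1],None,fx=4,fy=4,interpolation=cv2.INTER_CUBIC))
E
```

```text
time: 26.93
tool_pos: [0.4821, -0.1038, 0.0916]
ee_rot: [3.133, 0.001, 1.538]
wrist_force: [2.2, 1.5, 8.1]
width: 0.01
[[0.4265, -0.1413, 0.0099], [0.4612, -0.0864, 0.0661], [0.4861, -0.0529, 0.1041]]
```

View pics/w26.png

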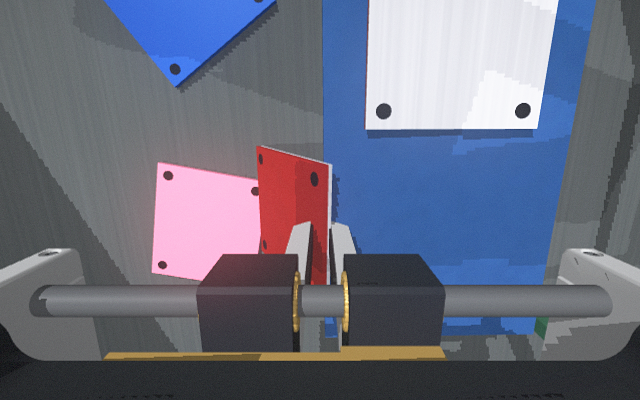

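View pics/s26.png

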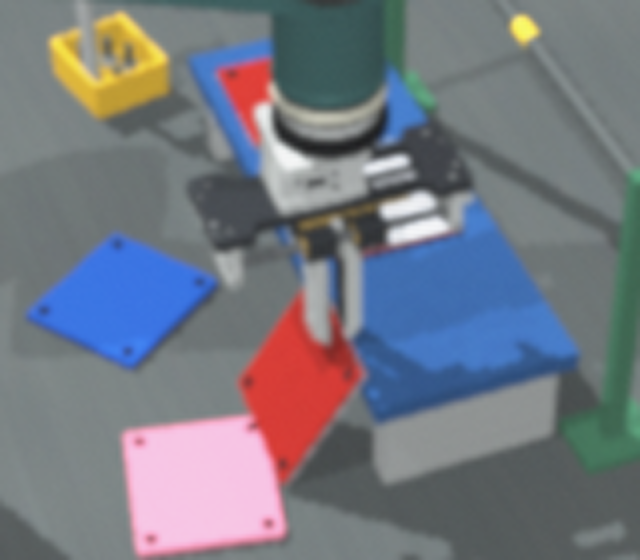

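```bash
python3 -m inch '[{"linear":[-0.01,0,0.06],"twist":0,"gripper":0},{"linear":[-0.02,0,0.1],"twist":0,"gripper":0},{"linear":[-0.03,0,0.14],"twist":0,"gripper":0},{"linear":[-0.03,0,0.18],"twist":0,"gripper":0},{"linear":[-0.03,0,0.22],"twist":0,"gripper":0},{"linear":[-0.03,0,0.22],"twist":0,"gripper":0}]'
python3 - <<'E'
from h import *
o,s=snap('wrist','w27');W=pts(s,o)
for b in blobs(red(s),500): print(np.nanpercentile(W[b],[1,50,99],axis=0).round(4).tolist())
_,s=snap('side');cv2.imwrite('pics/s27.png',cv2.resize(s['image'][160:300,220:380,::-1],None,fx=4,fy=4,interpolation=cv2.INTER_CUBIC))
E
```

```text
time: 27.53
tool_pos: [0.4765, -0.1034, 0.1107]
ee_rot: [3.141, 0.0, 1.537]
wrist_force: [0.1, -0.0, -1.4]
width: 0.0057
[[0.4718, -0.1342, 0.0388], [0.4751, -0.0878, 0.1182], [0.4776, -0.0541, 0.1207]]
```

View pics/w27.png

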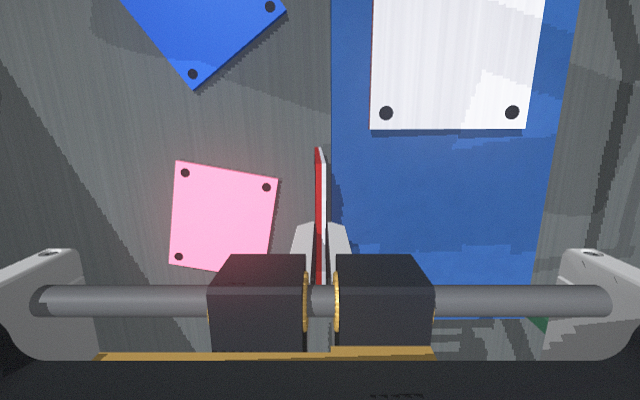

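View pics/s27.png

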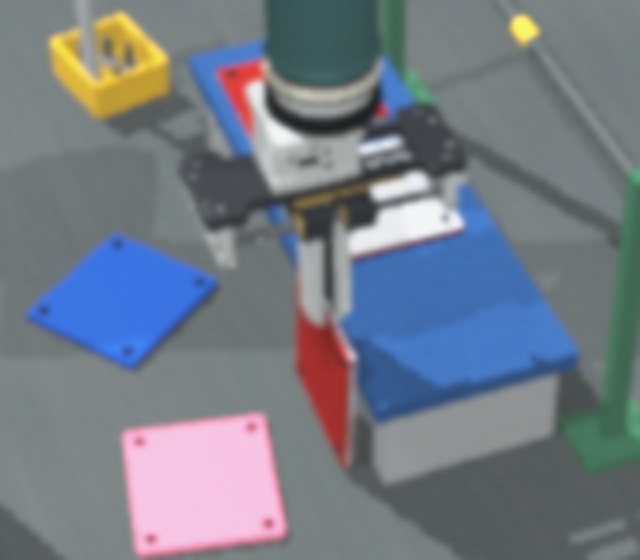

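```bash
python3 -m inch '[{"linear":[0,0,0.1],"twist":0,"gripper":0},{"linear":[0,0,0.25],"twist":0,"gripper":0},{"linear":[0,0,0.4],"twist":-0.05,"gripper":0},{"linear":[0,0,0.55],"twist":-0.12,"gripper":0},{"linear":[0,0,0.7],"twist":-0.2,"gripper":0},{"linear":[0,0,0.85],"twist":-0.3,"gripper":0},{"linear":[0,0,1],"twist":-0.4,"gripper":0},{"linear":[0,0,1],"twist":-0.5,"gripper":0},{"linear":[0,0,1],"twist":-0.6,"gripper":0},{"linear":[0,0,1],"twist":-0.7,"gripper":0}]'
python3 -m inch '[{"linear":[0,-0.05,0.03],"twist":-0.1,"gripper":0},{"linear":[0,-0.1,0.05],"twist":-0.2,"gripper":0},{"linear":[0.05,-0.2,0.05],"twist":-0.3,"gripper":0},{"linear":[0.15,-0.3,0.05],"twist":-0.4,"gripper":0},{"linear":[0.3,-0.4,0.05],"twist":-0.5,"gripper":0},{"linear":[0.45,-0.5,0.05],"twist":-0.6,"gripper":0},{"linear":[0.6,-0.6,0.05],"twist":-0.7,"gripper":0},{"linear":[0.75,-0.62,0.05],"twist":-0.8,"gripper":0},{"linear":[0.84,-0.62,0.05],"twist":-0.8,"gripper":0},{"linear":[0.84,-0.62,0.05],"twist":-0.8,"gripper":0}]'
python3 - <<'E'
from h import *
o,s=snap('wrist','w28')
_,s=snap('side');cv2.imwrite('pics/s28.png',cv2.resize(s['image'][130:290,220:400,::-1],None,fx=3.7,fy=3.7,interpolation=cv2.INTER_CUBIC))
E
```

```text
time: 28.47
tool_pos: [0.4764, -0.1033, 0.2113]
ee_rot: [3.141, -0.0, 0.799]
wrist_force: [0.7, 0.6, -2.6]
width: 0.0054
time: 29.3
tool_pos: [0.5613, -0.1652, 0.2147]
ee_rot: [-3.141, 0.001, -0.031]
wrist_force: [-0.5, -0.1, -2.5]
width: 0.0056
```

View pics/w28.png

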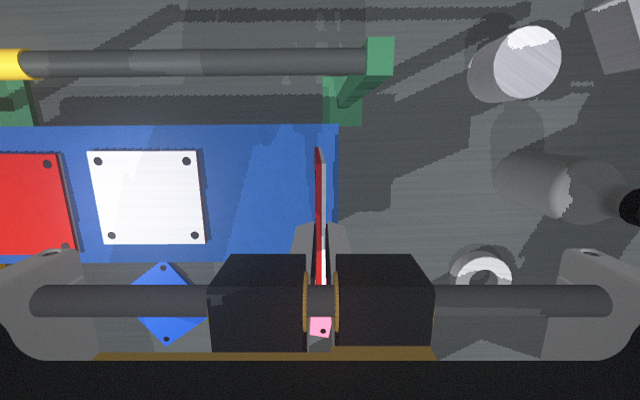

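View pics/s28.png

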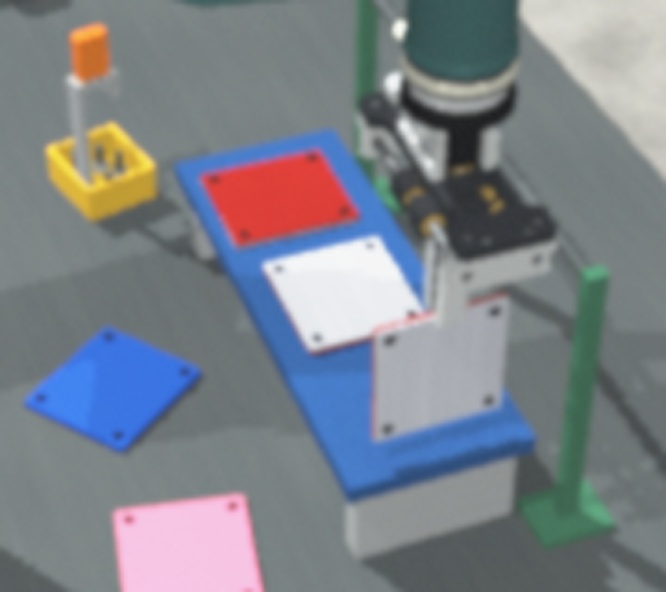

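```bash
python3 -m inch '[{"linear":[-0.01,0,-0.08],"twist":0,"gripper":0},{"linear":[-0.01,0,-0.16],"twist":0,"gripper":0},{"linear":[-0.01,0,-0.22],"twist":0,"gripper":0},{"linear":[-0.01,0,-0.24],"twist":0,"gripper":0},{"linear":[-0.01,0,-0.24],"twist":0,"gripper":0}]'
python3 -m inch '[{"linear":[0,0,-0.015],"twist":0,"gripper":0},{"linear":[0,0,-0.03],"twist":0,"gripper":0},{"linear":[0,0,-0.03],"twist":0,"gripper":0}]'
python3 -m inch '[{"linear":[0,0,-0.015],"twist":0,"gripper":0},{"linear":[0,0,-0.03],"twist":0,"gripper":0},{"linear":[0,0,-0.03],"twist":0,"gripper":0}]'
```

```text
time: 29.82
tool_pos: [0.5599, -0.1651, 0.1929]
ee_rot: [3.141, -0.004, -0.033]
wrist_force: [1.3, 0.4, 3.3]
width: 0.0059
time: 30.07
tool_pos: [0.5606, -0.1655, 0.1925]
ee_rot: [3.139, -0.007, -0.033]
wrist_force: [1.3, 0.8, 10.2]
width: 0.0056
time: 30.32
tool_pos: [0.5608, -0.166, 0.1924]
ee_rot: [3.138, -0.01, -0.034]
wrist_force: [-2.5, -0.3, 18.6]
width: 0.006
```

```bash
python3 -m inch '[{"linear":[0,0,0.06],"twist":0,"gripper":0},{"linear":[0,0,0.06],"twist":0,"gripper":0},{"linear":[0,0,0.06],"twist":0,"gripper":0.08},{"linear":[0,0,0.06],"twist":0,"gripper":0.14},{"linear":[0,0,-0.05],"twist":0,"gripper":0.14},{"linear":[0,0,-0.2],"twist":0,"gripper":0.14},{"linear":[0,0,-0.35],"twist":0,"gripper":0.14},{"linear":[0,0,-0.5],"twist":0,"gripper":0.14},{"linear":[0,0,-0.58],"twist":0,"gripper":0.14},{"linear":[0,0,-0.58],"twist":0,"gripper":0.14}]'
python3 - <<'E'
from h import *
o,s=snap('wrist','w29')
_,s=snap('side');cv2.imwrite('pics/s29.png',cv2.resize(s['image'][130:290,220:400,::-1],None,fx=3.7,fy=3.7,interpolation=cv2.INTER_CUBIC))
E
```

```text
time: 31.15
tool_pos: [0.557, -0.1645, 0.123]
ee_rot: [-3.139, 0.007, -0.034]
wrist_force: [-0.5, 0.5, 0.4]
width: 0.0132
```

View pics/w29.png

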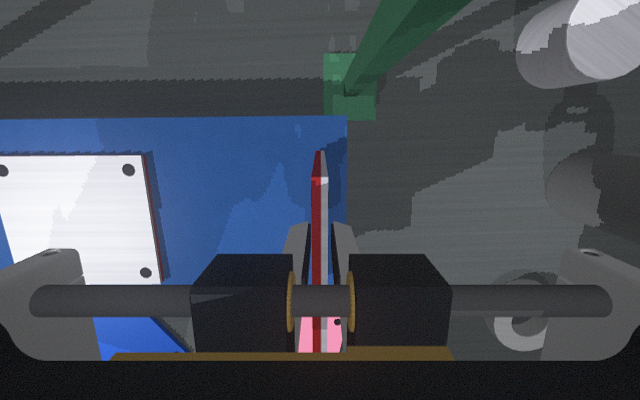

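View pics/s29.png

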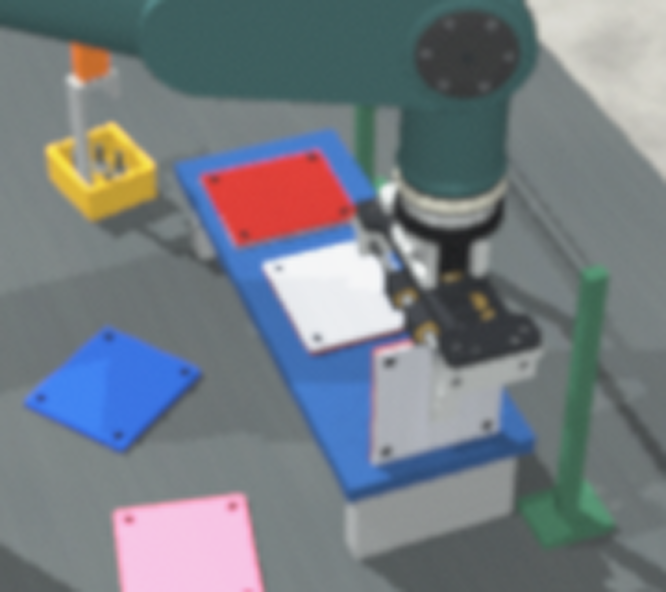

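```bash
python3 -m inch '[{"linear":[0.02,0.03,0.02],"twist":0,"gripper":0.17},{"linear":[0.02,0.06,0.02],"twist":0,"gripper":0.17},{"linear":[0.02,0.09,0.02],"twist":0,"gripper":0.17},{"linear":[0.02,0.12,0.02],"twist":0,"gripper":0.17},{"linear":[0.02,0.12,0.02],"twist":0,"gripper":0.17}]'
python3 -m inch '[{"linear":[0,0,0],"twist":0,"gripper":0.24},{"linear":[0,0.03,0],"twist":0,"gripper":0.32},{"linear":[0,0.07,0],"twist":0,"gripper":0.40},{"linear":[0,0.1,0],"twist":0,"gripper":0.48},{"linear":[0,0.14,0],"twist":0,"gripper":0.56},{"linear":[0,0.17,0],"twist":0,"gripper":0.64},{"linear":[0,0.17,-0.05],"twist":0,"gripper":0.64},{"linear":[0,0.17,-0.08],"twist":0,"gripper":0.64},{"linear":[0,0.17,-0.08],"twist":0,"gripper":0.64}]'
python3 - <<'E'
from h import *
o,s=snap('wrist','w30')
E
```

```text
time: 31.67
tool_pos: [0.5617, -0.1529, 0.1302]
ee_rot: [3.141, -0.002, -0.033]
wrist_force: [0.1, -0.4, 0.3]
width: 0.0161
time: 32.42
tool_pos: [0.5608, -0.136, 0.1202]
ee_rot: [-3.141, 0.001, -0.034]
wrist_force: [0.6, 0.5, -0.5]
width: 0.0599
```

View pics/w30.png

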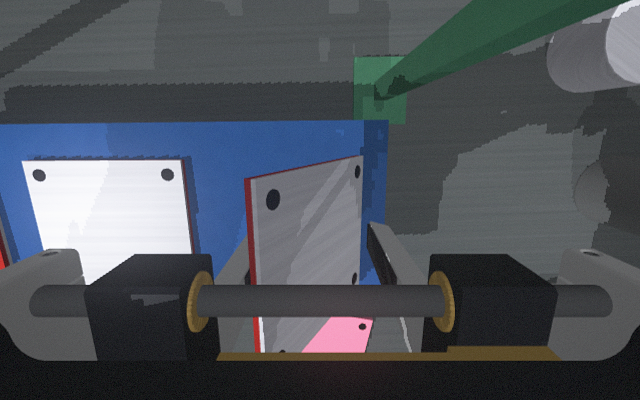

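```bash
python3 -m inch '[{"linear":[0,0.03,-0.04],"twist":0,"gripper":0.72},{"linear":[0,0.07,-0.1],"twist":0,"gripper":0.8},{"linear":[0,0.11,-0.16],"twist":0,"gripper":0.88},{"linear":[0,0.14,-0.2],"twist":0,"gripper":0.96},{"linear":[0,0.16,-0.24],"twist":0,"gripper":1},{"linear":[0,0.16,-0.24],"twist":0,"gripper":1}]'
python3 -m inch '[{"linear":[0,0.03,0],"twist":0,"gripper":1},{"linear":[0,0.03,0],"twist":0,"gripper":1},{"linear":[0,0.03,0.15],"twist":0,"gripper":1},{"linear":[0,0.03,0.3],"twist":0,"gripper":1},{"linear":[0,0.03,0.5],"twist":0,"gripper":1},{"linear":[0,0.03,0.7],"twist":0,"gripper":1},{"linear":[0,0.03,0.8],"twist":0,"gripper":1},{"linear":[0,0.03,0.8],"twist":0,"gripper":1}]'
python3 - <<'E'
from h import *
o,s=snap('wrist','w31')
E
```

```text
time: 32.97
tool_pos: [0.5603, -0.1195, 0.0955]
ee_rot: [-3.141, 0.003, -0.033]
wrist_force: [-0.1, 1.2, -1.0]
width: 0.0932
time: 33.63
tool_pos: [0.563, -0.1181, 0.1813]
ee_rot: [3.139, -0.007, -0.034]
wrist_force: [0.1, 0.2, 0.6]
width: 0.094
```

View pics/w31.png

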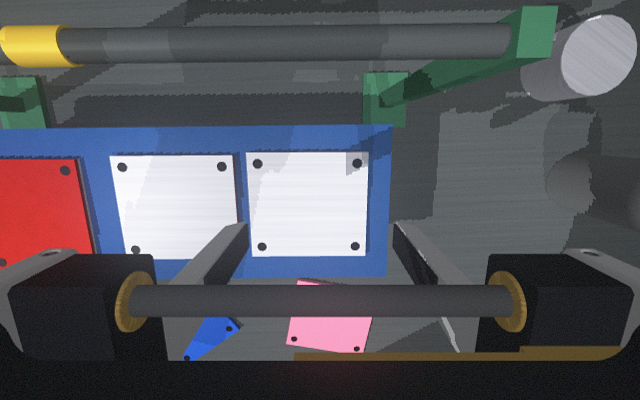

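```bash
python3 -m inch '[{"linear":[0,0.3,0],"twist":0,"gripper":0.9},{"linear":[0,0.6,0],"twist":0,"gripper":0.8},{"linear":[0,0.9,0],"twist":0,"gripper":0.7},{"linear":[0,1,0],"twist":0,"gripper":0.6}]'
python3 -m inch '[{"linear":[0,0.3,0],"twist":0,"gripper":0.5},{"linear":[0,0.6,0],"twist":0,"gripper":0.5},{"linear":[0,0.9,0],"twist":0,"gripper":0.5},{"linear":[0,1,0],"twist":0,"gripper":0.5}]'
python3 -m inch '[{"linear":[0.05,0.3,0],"twist":0,"gripper":0.5},{"linear":[0.1,0.6,-0.2],"twist":0,"gripper":0.5},{"linear":[0.1,0.73,-0.4],"twist":0,"gripper":0.5},{"linear":[0.1,0.73,-0.6],"twist":0,"gripper":0.5},{"linear":[0.1,0.73,-0.74],"twist":0,"gripper":0.5},{"linear":[0.1,0.73,-0.8],"twist":0,"gripper":0.5},{"linear":[0.1,0.73,-0.85],"twist":0,"gripper":0.5},{"linear":[0.1,0.73,-0.88],"twist":0,"gripper":0.5},{"linear":[0.1,0.73,-0.88],"twist":0,"gripper":0.5}]'
```

```text
time: 34.02
tool_pos: [0.5602, -0.014, 0.1754]
ee_rot: [-3.14, 0.003, -0.031]
wrist_force: [0.0, -0.2, -0.7]
width: 0.0706
time: 34.35
tool_pos: [0.5603, 0.0856, 0.1757]
ee_rot: [-3.141, 0.002, -0.031]
wrist_force: [0.2, -1.1, 0.5]
width: 0.0475
time: 35.1
tool_pos: [0.5701, 0.1553, 0.0969]
ee_rot: [-3.141, 0.0, -0.034]
wrist_force: [-15.0, -1.2, 30.1]
width: 0.0471
```

```bash
python3 -m inch '[{"linear":[-0.05,0,0],"twist":0,"gripper":0.5},{"linear":[-0.1,0,0],"twist":0,"gripper":0.5},{"linear":[-0.15,0,0],"twist":0,"gripper":0.5},{"linear":[-0.2,0,0],"twist":0,"gripper":0.5},{"linear":[-0.25,0,0],"twist":0,"gripper":0.5},{"linear":[-0.3,0,0],"twist":0,"gripper":0.5},{"linear":[-0.35,0,0],"twist":0,"gripper":0.5},{"linear":[-0.4,0,0],"twist":0,"gripper":0.5},{"linear":[-0.45,0,0],"twist":0,"gripper":0.5},{"linear":[-0.5,0,0],"twist":0,"gripper":0.5}]'
python3 - <<'E'
from h import *
wrect('w32',.08,.23)
E
```

```text
time: 35.93
tool_pos: [0.5304, 0.1551, 0.097]
ee_rot: [-3.139, -0.024, -0.035]
wrist_force: [10.1, 0.1, 14.9]
width: 0.047
[[0.4946, 0.1021, 0.0937], [0.5445, 0.1534, 0.0961], [0.5756, 0.202, 0.0979]]
[534.1 152.8  99.9  79.9  87.1]
```

View pics/w32.png

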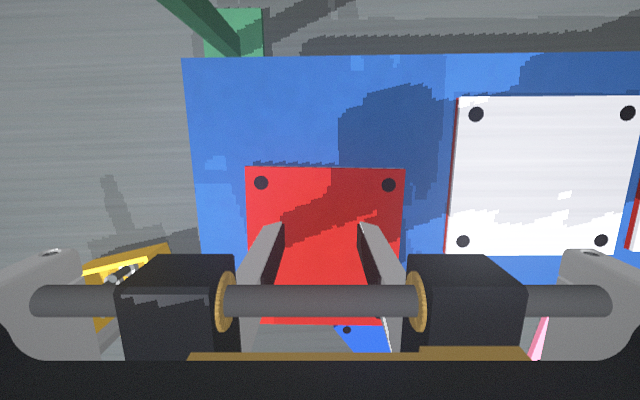

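```bash
python3 -m inch '[{"linear":[-0.05,0,0],"twist":0.01,"gripper":0.5},{"linear":[-0.1,0,0],"twist":0.02,"gripper":0.5},{"linear":[-0.13,0,0],"twist":0.02,"gripper":0.5},{"linear":[-0.13,0,0],"twist":0.02,"gripper":0.5},{"linear":[-0.13,0,0.3],"twist":0.02,"gripper":0.5},{"linear":[-0.13,0,0.5],"twist":0.02,"gripper":0.5},{"linear":[-0.13,0,0.5],"twist":0.02,"gripper":1}]'
python3 - <<'E'
from h import *
wrect('w33',.08,.23)
E
```

```text
time: 36.57
tool_pos: [0.5112, 0.1552, 0.1441]
ee_rot: [-3.141, -0.009, -0.014]
wrist_force: [0.5, 0.2, -0.2]
width: 0.0509
[[0.4519, 0.1027, 0.094], [0.5176, 0.1541, 0.0961], [0.563, 0.2025, 0.098]]
[506.6 153.6  99.9 110.2  87. ]
```

```bash
python3 -m inch '[{"linear":[0,0,0],"twist":0.1,"gripper":1},{"linear":[0,0,0],"twist":0.2,"gripper":1},{"linear":[0,0,0],"twist":0.3,"gripper":1},{"linear":[0,0,0],"twist":0.4,"gripper":1},{"linear":[0,0,0],"twist":0.5,"gripper":1},{"linear":[0,0,0],"twist":0.6,"gripper":1},{"linear":[0,0,0],"twist":0.7,"gripper":1},{"linear":[0,0,0],"twist":0.8,"gripper":1},{"linear":[0,0,0],"twist":0.9,"gripper":1},{"linear":[0.07,-0.015,0],"twist":1,"gripper":1}]'
python3 -m inch '[{"linear":[0,0,-0.1],"twist":0.1,"gripper":1},{"linear":[0,0,-0.2],"twist":0.2,"gripper":1},{"linear":[0,0,-0.3],"twist":0.3,"gripper":1},{"linear":[0,0,-0.36],"twist":0.4,"gripper":1},{"linear":[0,0,-0.4],"twist":0.48,"gripper":1},{"linear":[0,0,-0.4],"twist":0.48,"gripper":1},{"linear":[0,0,-0.4],"twist":0.48,"gripper":1}]'
python3 - <<'E'
from h import *
wrect('w34',.08,.23)
E
```

```text
time: 37.45
tool_pos: [0.5134, 0.1536, 0.1366]
ee_rot: [-3.138, 0.003, 1.039]
wrist_force: [0.8, 0.9, 0.5]
width: 0.0936
time: 38.03
tool_pos: [0.5143, 0.1531, 0.0973]
ee_rot: [-3.139, 0.002, 1.536]
wrist_force: [0.2, 0.1, -0.1]
width: 0.0938
[[0.4534, 0.1165, 0.0942], [0.5096, 0.1654, 0.0961], [0.5631, 0.2053, 0.0979]]
[507.5 160.2  87.3 110.1  87.4]
```

View pics/w34.png

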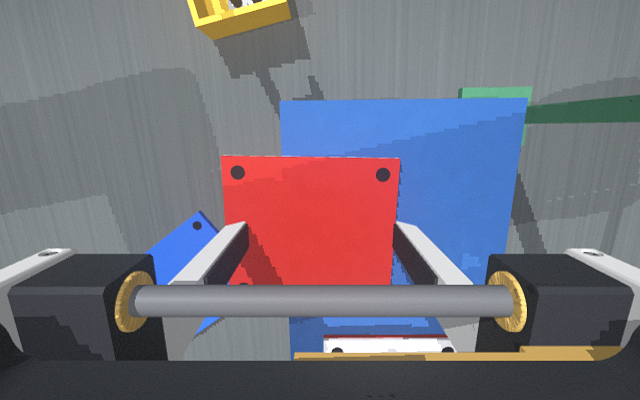

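```bash
python3 -m inch '[{"linear":[0.02,0,0.02],"twist":0,"gripper":1},{"linear":[0.04,0,0.02],"twist":0,"gripper":1},{"linear":[0.04,0,0],"twist":0,"gripper":1},{"linear":[0.04,0,-0.03],"twist":0,"gripper":1},{"linear":[0.04,0,-0.06],"twist":0,"gripper":1},{"linear":[0.04,0,-0.06],"twist":0,"gripper":1}]'
python3 - <<'E'
from h import *
o,s=snap('wrist','w35');W=pts(s,o)
for b in blobs(red(s),1500): print(np.nanpercentile(W[b],[1,50,99],axis=0).round(4).tolist())
E
```

```text
time: 38.58
tool_pos: [0.5186, 0.1543, 0.0924]
ee_rot: [-3.14, 0.0, 1.537]
wrist_force: [0.1, 0.2, 1.3]
width: 0.0939
[[0.4548, 0.1232, 0.0872], [0.5116, 0.1686, 0.1014], [0.5583, 0.2037, 0.1131]]
```

View pics/w35.png

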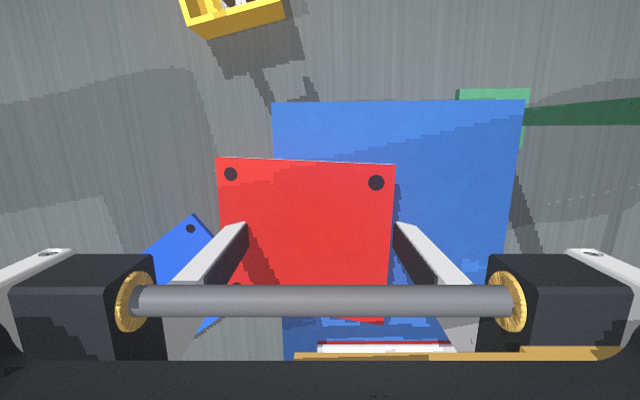

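```bash
python3 -m inch '[{"linear":[0,0,-0.02],"twist":0,"gripper":1},{"linear":[0,0,-0.04],"twist":0,"gripper":1},{"linear":[0,0,-0.05],"twist":0,"gripper":0.96},{"linear":[0,0,-0.06],"twist":0,"gripper":0.92},{"linear":[0,0,-0.06],"twist":0,"gripper":0.9},{"linear":[0,0,-0.06],"twist":0,"gripper":0.9}]'
python3 - <<'E'
from h import *
o,s=snap('wrist','w36');W=pts(s,o)
for b in blobs(red(s),1500): print(np.nanpercentile(W[b],[1,50,99],axis=0).round(4).tolist())
E
```

```text
time: 39.13
tool_pos: [0.5223, 0.1543, 0.0906]
ee_rot: [3.133, -0.001, 1.537]
wrist_force: [0.2, -1.7, 8.0]
width: 0.0849
[[0.4591, 0.1236, 0.0739], [0.5115, 0.1724, 0.1129], [0.546, 0.2037, 0.1378]]
[[0.5033, 0.0715, 0.0911], [0.5298, 0.1102, 0.1273], [0.5437, 0.1246, 0.1371]]
```

View pics/w36.png

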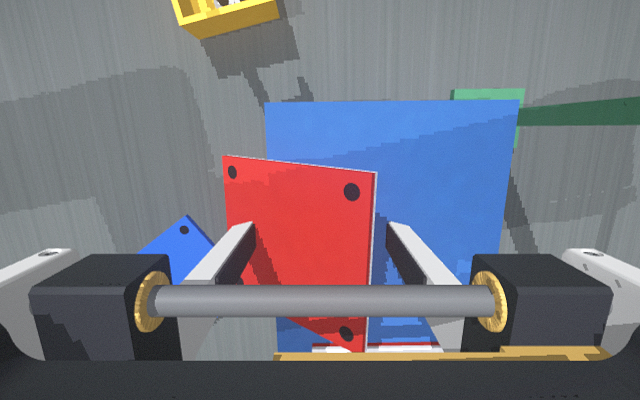

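```bash
python3 -m inch '[{"linear":[-0.01,0,0],"twist":0,"gripper":0.84},{"linear":[-0.04,0,0],"twist":0,"gripper":0.77},{"linear":[-0.07,0,0],"twist":0,"gripper":0.7},{"linear":[-0.09,0,0],"twist":0,"gripper":0.64},{"linear":[-0.09,0,0],"twist":0,"gripper":0.64}]'
python3 - <<'E'
from h import *
o,s=snap('wrist','w37');W=pts(s,o)
for b in blobs(red(s),1500): print(np.nanpercentile(W[b],[1,50,99],axis=0).round(4).tolist())
E
```

```text
time: 39.6
tool_pos: [0.5124, 0.1546, 0.0908]
ee_rot: [3.134, -0.001, 1.537]
wrist_force: [-2.1, 0.3, 9.4]
width: 0.0608
[[0.4615, 0.1242, 0.07], [0.5101, 0.1735, 0.1168], [0.5401, 0.2037, 0.1444]]
[[0.5002, 0.0725, 0.0924], [0.5246, 0.114, 0.132], [0.5381, 0.1293, 0.1435]]
```

```bash
python3 -m inch '[{"linear":[-0.02,0,0],"twist":0,"gripper":0.59},{"linear":[-0.05,0,0],"twist":0,"gripper":0.53},{"linear":[-0.08,0,0],"twist":0,"gripper":0.47},{"linear":[-0.11,0,0],"twist":0,"gripper":0.41},{"linear":[-0.125,0,0],"twist":0,"gripper":0.36},{"linear":[-0.125,0,0],"twist":0,"gripper":0.36}]'
python3 - <<'E'
from h import *
o,s=snap('wrist','w38');W=pts(s,o)
for b in blobs(red(s),1500): print(np.nanpercentile(W[b],[1,50,99],axis=0).round(4).tolist())
E
```

```text
time: 40.15
tool_pos: [0.501, 0.1545, 0.0908]
ee_rot: [3.132, -0.001, 1.537]
wrist_force: [0.8, -0.2, 8.4]
width: 0.0346
[[0.4653, 0.1234, 0.0527], [0.4982, 0.1748, 0.1184], [0.5157, 0.2038, 0.1485]]
```

```bash
python3 -m inch '[{"linear":[-0.03,0,0],"twist":0,"gripper":0.29},{"linear":[-0.06,0,0],"twist":0,"gripper":0.22},{"linear":[-0.09,0,0],"twist":0,"gripper":0.15},{"linear":[-0.12,0,0],"twist":0,"gripper":0.08},{"linear":[-0.14,0,0],"twist":0,"gripper":0},{"linear":[-0.14,0,0],"twist":0,"gripper":0},{"linear":[-0.14,0,0],"twist":0,"gripper":0}]'
python3 - <<'E'
from h import *
o,s=snap('wrist','w39');W=pts(s,o)
_,s=snap('side');cv2.imwrite('pics/s39.png',cv2.resize(s['image'][130:290,200:380,::-1],None,fx=3.7,fy=3.7,interpolation=cv2.INTER_CUBIC))
E
```

```text
time: 40.78
tool_pos: [0.4865, 0.1545, 0.0908]
ee_rot: [3.133, -0.001, 1.537]
wrist_force: [0.2, -0.8, 10.3]
width: 0.0061
```

View pics/w39.png

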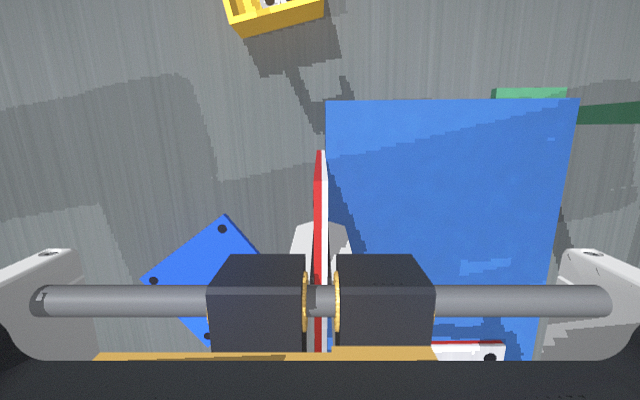

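View pics/s39.png

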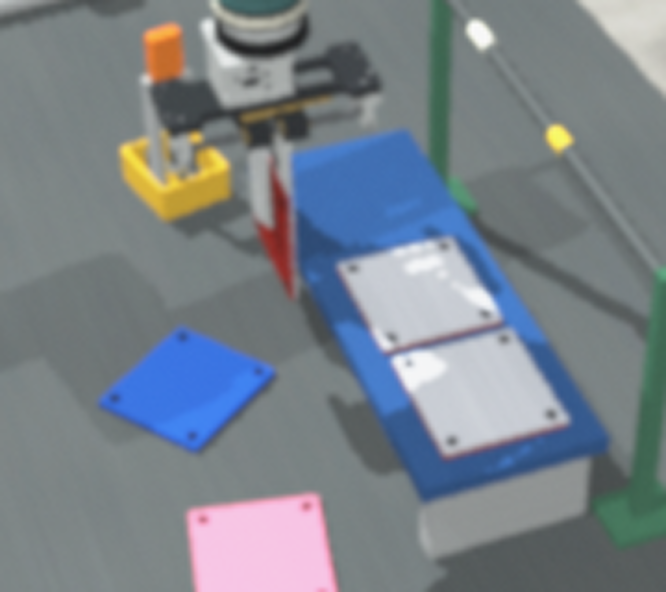

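```bash
python3 -m inch '[{"linear":[0,0,0.15],"twist":0,"gripper":0},{"linear":[0,0,0.4],"twist":0,"gripper":0},{"linear":[0,0,0.7],"twist":0,"gripper":0},{"linear":[0,0,0.9],"twist":0.1,"gripper":0},{"linear":[0,0,0.9],"twist":0.2,"gripper":0},{"linear":[0,0,0.9],"twist":0.3,"gripper":0},{"linear":[0,0,0.9],"twist":0.4,"gripper":0},{"linear":[0,0,0.9],"twist":0.5,"gripper":0},{"linear":[0,0,0.9],"twist":0.6,"gripper":0},{"linear":[0,0,0.9],"twist":0.7,"gripper":0}]'
python3 -m inch '[{"linear":[0.05,0.1,0],"twist":0.1,"gripper":0},{"linear":[0.1,0.2,0],"twist":0.2,"gripper":0},{"linear":[0.2,0.3,0],"twist":0.3,"gripper":0},{"linear":[0.3,0.4,0],"twist":0.4,"gripper":0},{"linear":[0.4,0.5,0],"twist":0.5,"gripper":0},{"linear":[0.5,0.57,0],"twist":0.6,"gripper":0},{"linear":[0.6,0.57,0],"twist":0.7,"gripper":0},{"linear":[0.7,0.57,0],"twist":0.8,"gripper":0},{"linear":[0.78,0.57,0],"twist":0.81,"gripper":0},{"linear":[0.78,0.57,0],"twist":0.81,"gripper":0}]'
python3 - <<'E'
from h import *
o,s=snap('wrist','w40');W=pts(s,o)
_,s=snap('side');cv2.imwrite('pics/s40.png',cv2.resize(s['image'][130:290,200:380,::-1],None,fx=3.7,fy=3.7,interpolation=cv2.INTER_CUBIC))
E
```

```text
time: 41.72
tool_pos: [0.4836, 0.1541, 0.1764]
ee_rot: [-3.141, -0.0, 2.275]
wrist_force: [-0.2, -0.5, -1.6]
width: 0.0058
time: 42.55
tool_pos: [0.5627, 0.2109, 0.1761]
ee_rot: [-3.141, -0.001, 3.115]
wrist_force: [-0.9, -0.2, -1.8]
width: 0.0061
```

View pics/s40.png

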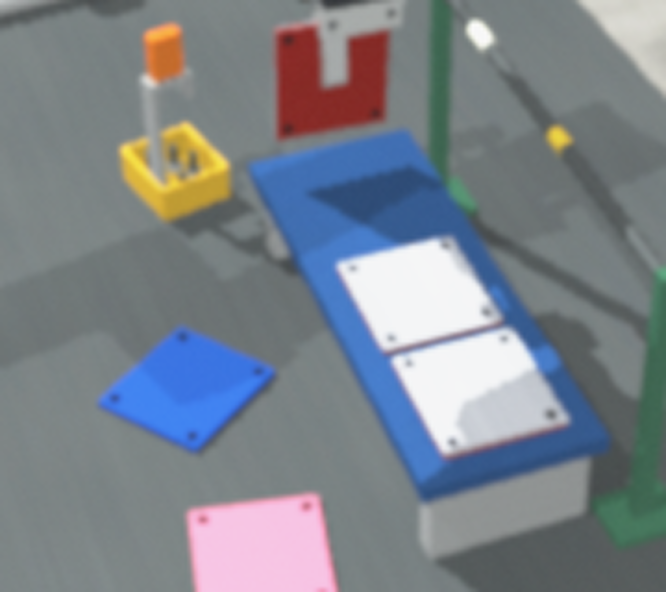

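View pics/w40.png

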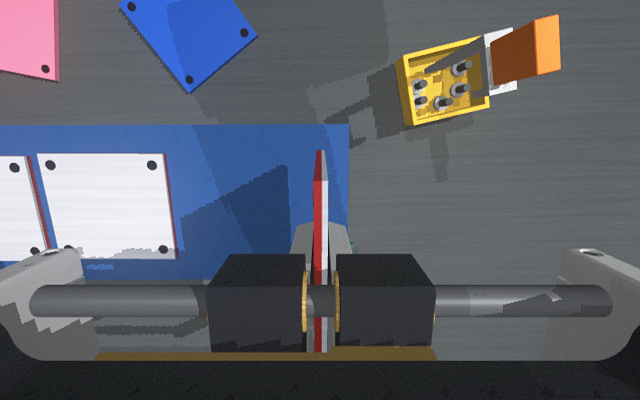

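```bash
python3 -m inch '[{"linear":[0.01,0,-0.08],"twist":0,"gripper":0},{"linear":[0.01,0,-0.16],"twist":0,"gripper":0},{"linear":[0.01,0,-0.24],"twist":0,"gripper":0},{"linear":[0.01,0,-0.28],"twist":0,"gripper":0},{"linear":[0.01,0,-0.28],"twist":0,"gripper":0}]'
python3 -m inch '[{"linear":[0,0,-0.02],"twist":0,"gripper":0},{"linear":[0,0,-0.04],"twist":0,"gripper":0},{"linear":[0,0,-0.04],"twist":0,"gripper":0}]'
python3 -m inch '[{"linear":[0,0,-0.02],"twist":0,"gripper":0},{"linear":[0,0,-0.04],"twist":0,"gripper":0},{"linear":[0,0,-0.04],"twist":0,"gripper":0}]'
```

```text
time: 43.07
tool_pos: [0.5614, 0.2109, 0.147]
ee_rot: [-3.141, -0.004, 3.118]
wrist_force: [0.4, 0.2, -1.8]
width: 0.0057
time: 43.32
tool_pos: [0.5627, 0.2112, 0.1452]
ee_rot: [3.141, -0.0, 3.118]
wrist_force: [-0.1, -0.7, -1.5]
width: 0.006
time: 43.57
tool_pos: [0.5629, 0.2113, 0.1414]
ee_rot: [3.141, 0.001, 3.118]
wrist_force: [0.3, -0.6, -2.3]
width: 0.006
```

```bash
python3 -m inch '[{"linear":[0,0,-0.02],"twist":0,"gripper":0},{"linear":[0,0,-0.04],"twist":0,"gripper":0},{"linear":[0,0,-0.04],"twist":0,"gripper":0},{"linear":[0,0,-0.04],"twist":0,"gripper":0}]'
python3 -m inch '[{"linear":[0,0,-0.02],"twist":0,"gripper":0},{"linear":[0,0,-0.03],"twist":0,"gripper":0},{"linear":[0,0,-0.03],"twist":0,"gripper":0}]'
```

```text
time: 43.9
tool_pos: [0.5629, 0.2113, 0.141]
ee_rot: [3.141, 0.003, 3.118]
wrist_force: [-5.7, -1.9, 8.5]
width: 0.0058
time: 44.15
tool_pos: [0.5629, 0.2113, 0.1407]
ee_rot: [3.141, 0.004, 3.118]
wrist_force: [-8.7, -2.3, 16.8]
width: 0.006
```

```bash
python3 -m inch '[{"linear":[0,0,0.05],"twist":0,"gripper":0},{"linear":[0,0,0.05],"twist":0,"gripper":0.07},{"linear":[0,0,0.05],"twist":0,"gripper":0.14},{"linear":[0,0,-0.03],"twist":0,"gripper":0.17},{"linear":[0,-0.03,-0.1],"twist":0,"gripper":0.17},{"linear":[0,-0.06,-0.1],"twist":0,"gripper":0.17},{"linear":[0,-0.09,-0.1],"twist":0,"gripper":0.17},{"linear":[0,-0.12,-0.1],"twist":0,"gripper":0.17},{"linear":[0,-0.12,-0.1],"twist":0,"gripper":0.17}]'
python3 - <<'E'
from h import *
o,s=snap('wrist','w41')
E
```

```text
time: 44.9
tool_pos: [0.5627, 0.1984, 0.124]
ee_rot: [-3.141, -0.001, 3.117]
wrist_force: [-0.5, -0.9, 0.3]
width: 0.0159
```

View pics/w41.png

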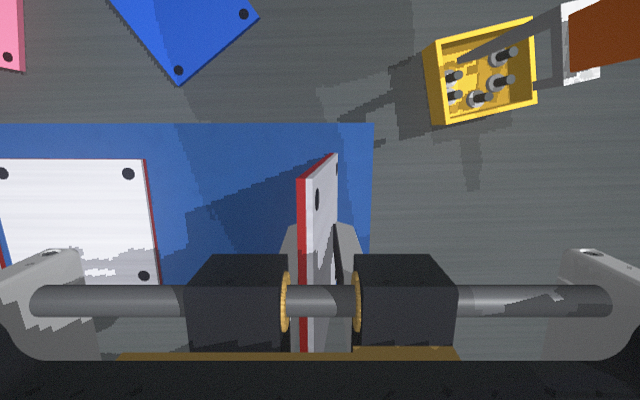

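```bash
python3 -m inch '[{"linear":[0,0,0],"twist":0,"gripper":0.24},{"linear":[0,-0.03,0],"twist":0,"gripper":0.32},{"linear":[0,-0.07,0],"twist":0,"gripper":0.40},{"linear":[0,-0.1,0],"twist":0,"gripper":0.48},{"linear":[0,-0.14,0],"twist":0,"gripper":0.56},{"linear":[0,-0.17,0],"twist":0,"gripper":0.64},{"linear":[0,-0.17,-0.04],"twist":0,"gripper":0.64},{"linear":[0,-0.17,-0.07],"twist":0,"gripper":0.64},{"linear":[0,-0.17,-0.07],"twist":0,"gripper":0.64}]'
python3 - <<'E'
from h import *
o,s=snap('wrist','w42')
E
```

```text
time: 45.7
tool_pos: [0.5623, 0.182, 0.1163]
ee_rot: [-3.141, -0.001, 3.118]
wrist_force: [-0.2, -0.3, -0.4]
width: 0.06
```

View pics/w42.png

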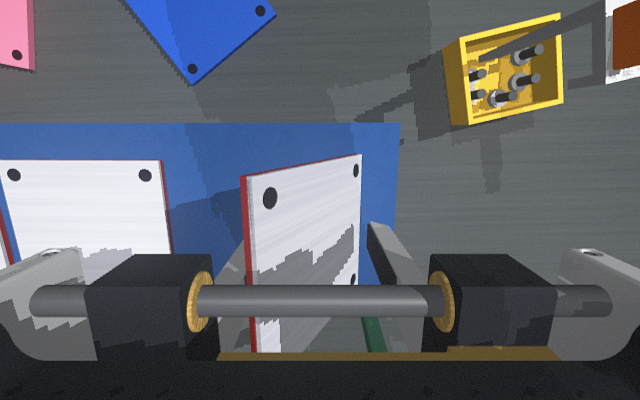

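```bash
python3 -m inch '[{"linear":[0,-0.03,-0.03],"twist":0,"gripper":0.72},{"linear":[0,-0.07,-0.08],"twist":0,"gripper":0.8},{"linear":[0,-0.11,-0.13],"twist":0,"gripper":0.88},{"linear":[0,-0.14,-0.17],"twist":0,"gripper":0.96},{"linear":[0,-0.16,-0.2],"twist":0,"gripper":1},{"linear":[0,-0.16,-0.2],"twist":0,"gripper":1}]'
python3 -m inch '[{"linear":[0,-0.03,0],"twist":0,"gripper":1},{"linear":[0,-0.03,0],"twist":0,"gripper":1},{"linear":[0,-0.03,0.15],"twist":0,"gripper":1},{"linear":[0,-0.03,0.3],"twist":0,"gripper":1},{"linear":[0,-0.03,0.5],"twist":0,"gripper":1},{"linear":[0,-0.03,0.7],"twist":0,"gripper":1},{"linear":[0,-0.03,1],"twist":0,"gripper":1},{"linear":[0,-0.03,1],"twist":0,"gripper":1}]'
python3 - <<'E'
from h import *
o,s=snap('wrist','w43')
E
```

```text
time: 46.25
tool_pos: [0.5621, 0.1654, 0.096]
ee_rot: [-3.141, -0.002, 3.117]
wrist_force: [-0.7, -1.4, -1.0]
width: 0.0931
time: 46.92
tool_pos: [0.5658, 0.164, 0.205]
ee_rot: [3.138, 0.013, 3.118]
wrist_force: [0.7, 0.9, 1.3]
width: 0.0936
```

View pics/w43.png

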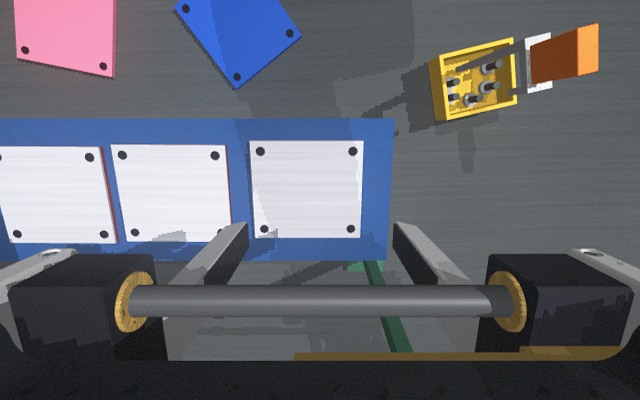

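```bash
python3 -m inch '[{"linear":[-0.3,0.1,0.2],"twist":0,"gripper":1},{"linear":[-0.6,0.2,0.4],"twist":0,"gripper":1},{"linear":[-1,0.2,0.6],"twist":0,"gripper":0.8},{"linear":[-1,0.2,0.6],"twist":0,"gripper":0.7}]'
python3 - <<'E'
from h import *
np.set_printoptions(suppress=True,precision=4)
o,s=snap('top','t44');W=pts(s);h=hsv(s)
c=s['image'][120:290,140:390,::-1];cv2.imwrite('pics/t44z.png',cv2.resize(c,None,fx=3.2,fy=3.2,interpolation=cv2.INTER_CUBIC))
o,s=snap('wrist','w44')
o,s=snap('side');cv2.imwrite('pics/s44.png',cv2.resize(s['image'][110:270,190:370,::-1],None,fx=3.7,fy=3.7,interpolation=cv2.INTER_CUBIC))
E
```

```text
time: 47.3
tool_pos: [0.4599, 0.1844, 0.2618]
ee_rot: [3.139, 0.005, 3.121]
wrist_force: [1.0, -0.3, 0.6]
width: 0.0837
```

View pics/t44z.png

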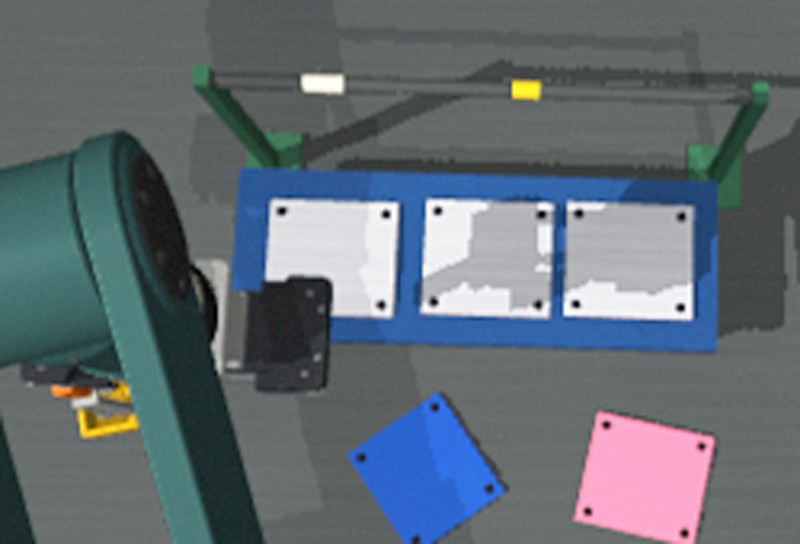

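View pics/w44.png

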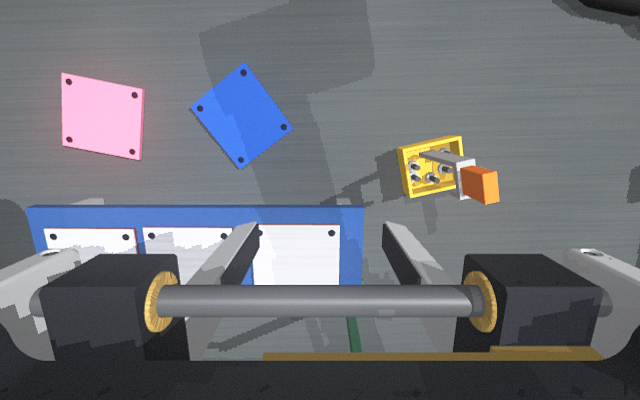

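View pics/s44.png

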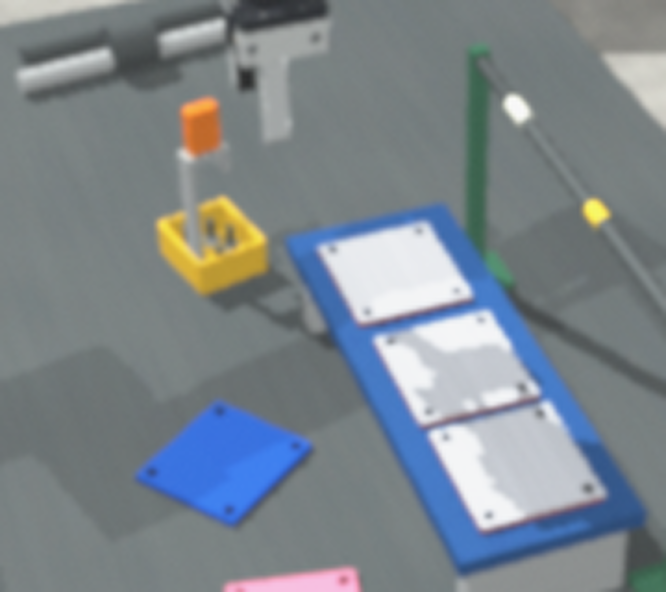

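```bash
cat >> h.py <<'E'
def carrier(name=None,cam='wrist',show=True):
    o,s=snap(cam,name);W=pts(s,o);h=hsv(s).astype(int)
    og=(abs(h[...,0]-13)<6)&(h[...,1]>140)&(h[...,2]>60)
    P=W[og];P=P[np.isfinite(P[:,2])];P=P[P[:,2]>.12]
    print('tab n',len(P),'z',np.percentile(P[:,2],[1,50,99]).round(4))
    zt=np.percentile(P[:,2],97);T=P[P[:,2]>zt-.006]
    r=cv2.minAreaRect((T[:,:2]*1000).astype(np.float32));print('tab top rect',np.round(np.hstack([np.ravel(a) for a in r]),1),len(T),'med',np.median(T,0).round(4))
    ye=(abs(h[...,0]-25)<6)&(h[...,1]>120)&(h[...,2]>60)
    P=W[ye];P=P[np.isfinite(P[:,2])];
    R=P[(P[:,2]>.030)&(P[:,2]<.042)]
    r=cv2.minAreaRect((R[:,:2]*1000).astype(np.float32));print('rim rect',np.round(np.hstack([np.ravel(a) for a in r]),1),len(R))
E
python3 - <<'E'
from h import *
carrier()
E
```

```text
tab n 964 z [0.1294 0.1591 0.1732]
tab top rect [451.9 343.1  29.7  15.1  13.6] 327 med [0.4503 0.3398 0.1717]
rim rect [452.2 343.6  70.1  80.9  11.9] 623
```

```bash
python3 -m inch '[{"linear":[0,0.3,0],"twist":0.1,"gripper":0.6},{"linear":[0,0.6,0],"twist":0.2,"gripper":0.6},{"linear":[-0.04,0.9,0],"twist":0.224,"gripper":0.6},{"linear":[-0.08,1,0],"twist":0.224,"gripper":0.6}]'
python3 -m inch '[{"linear":[0,0.3,0],"twist":0,"gripper":0.6},{"linear":[0,0.59,-0.2],"twist":0,"gripper":0.6},{"linear":[0,0.59,-0.4],"twist":0,"gripper":0.6},{"linear":[0,0.59,-0.5],"twist":0,"gripper":0.6},{"linear":[0,0.59,-0.5],"twist":0,"gripper":0.6},{"linear":[0,0.59,-0.5],"twist":0,"gripper":0.6}]'
python3 - <<'E'
from h import *
carrier('w45')
E
```

```text
time: 47.83
tool_pos: [0.4549, 0.2857, 0.2539]
ee_rot: [3.141, -0.005, -2.928]
wrist_force: [-0.5, -0.4, -0.6]
width: 0.0566
time: 48.33
tool_pos: [0.4548, 0.341, 0.2059]
ee_rot: [-3.14, -0.003, -2.932]
wrist_force: [1.1, -0.6, -0.3]
width: 0.0561
tab n 307 z [0.1293 0.1657 0.1731]
tab top rect [451.9 343.6  29.6  13.1  12.1] 151 med [0.4564 0.3401 0.1717]
rim rect [452.2 343.7  69.9  80.   12.2] 800
```

View pics/w45.png

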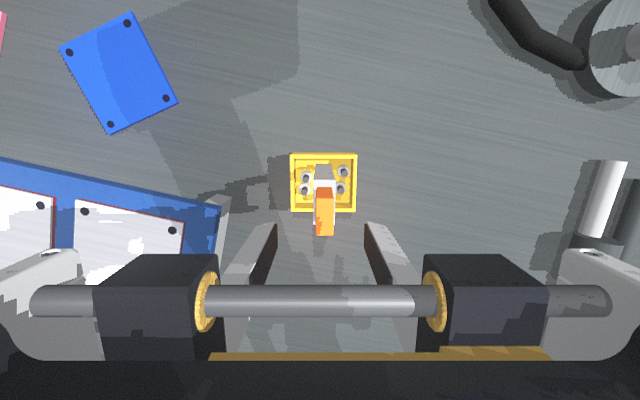

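```bash
python3 -m inch '[{"linear":[-0.03,0.027,-0.1],"twist":0,"gripper":0.6},{"linear":[-0.03,0.027,-0.3],"twist":0,"gripper":0.6},{"linear":[-0.03,0.027,-0.5],"twist":0,"gripper":0.6},{"linear":[-0.03,0.027,-0.65],"twist":0,"gripper":0.6},{"linear":[-0.03,0.027,-0.72],"twist":0,"gripper":0.6},{"linear":[-0.03,0.027,-0.72],"twist":0,"gripper":0.6}]'
python3 -m inch '[{"linear":[0,0,0],"twist":0,"gripper":0},{"linear":[0,0,0],"twist":0,"gripper":0},{"linear":[0,0,0],"twist":0,"gripper":0},{"linear":[0,0,0],"twist":0,"gripper":0},{"linear":[0,0,0],"twist":0,"gripper":0},{"linear":[0,0,0],"twist":0,"gripper":0},{"linear":[0,0,0],"twist":0,"gripper":0},{"linear":[0,0,0],"twist":0,"gripper":0}]'
```

```text
time: 48.88
tool_pos: [0.4509, 0.3441, 0.1338]
ee_rot: [-3.141, -0.003, -2.931]
wrist_force: [0.2, 0.1, 0.2]
width: 0.0569
time: 49.55
tool_pos: [0.4518, 0.3447, 0.1354]
ee_rot: [-3.141, 0.0, -2.931]
wrist_force: [0.2, -1.0, 1.0]
width: 0.0141
```

```bash
python3 - <<'E'
from h import *
np.set_printoptions(suppress=True,precision=4)
for cam in('top','side'):
    o,s=snap(cam);W=pts(s);h=hsv(s).astype(int)
    z=(W[...,2]>.225)&(W[...,2]<.26)&(W[...,0]>.63)&(W[...,0]<.70)&(W[...,1]>-.18)&(W[...,1]<.23)
    for n,m in(('yel',(abs(h[...,0]-25)<6)&(h[...,1]>120)),('wh',(h[...,1]<45)&(h[...,2]>170))):
        q=z&m
        if q.sum()<5: print(cam,n,'none');continue
        bs=blobs(q,6)
        for b in bs:
            v,u=np.where(b);print(cam,n,b.sum(),np.nanmedian(W[b],0),'y range',np.nanpercentile(W[b][:,1],[2,98]).round(4),'ray@.246',top_z(s,[u.mean()],[v.mean()],.246)[0], 'ray@.240',top_z(s,[u.mean()],[v.mean()],.240)[0])
    P=W[z];print(cam,len(P),'fit x(y):',np.polyfit(P[:,1],P[:,0],1), np.percentile(P[:,2],[2,50,98]))
E
```

```text
top yel 45 [ 0.6607 -0.0155  0.2452] y range [-0.0252 -0.0059] ray@.246 [ 0.6608 -0.0155  0.246 ] ray@.240 [ 0.6629 -0.0154  0.24  ]
top wh 63 [0.6639 0.1379 0.2459] y range [0.1238 0.1523] ray@.246 [0.6643 0.1377 0.246 ] ray@.240 [0.6664 0.1389 0.24  ]
top 891 fit x(y): [0.0207 0.6613] [0.2377 0.2446 0.2495]
side yel 26 [ 0.6617 -0.0146  0.2443] y range [-0.0268 -0.0052] ray@.246 [ 0.6603 -0.0184  0.246 ] ray@.240 [ 0.6643 -0.0111  0.24  ]
side wh 37 [0.6642 0.1345 0.245 ] y range [0.1184 0.1584] ray@.246 [0.6641 0.1345 0.246 ] ray@.240 [0.668  0.1429 0.24  ]
side 446 fit x(y): [0.0209 0.6622] [0.235  0.2445 0.2492]
```

```bash
python3 -m inch '[{"linear":[0,0,0.1],"twist":0,"gripper":0},{"linear":[0,0,0.3],"twist":0,"gripper":0},{"linear":[0,0,0.55],"twist":0,"gripper":0},{"linear":[0,0,0.8],"twist":0,"gripper":0},{"linear":[0,0,1],"twist":0,"gripper":0},{"linear":[0,0,1],"twist":0,"gripper":0}]'
python3 -m inch '[{"linear":[0.1,-0.1,0.2],"twist":-0.05,"gripper":0},{"linear":[0.2,-0.3,0.4],"twist":-0.1,"gripper":0},{"linear":[0.3,-0.55,0.6],"twist":-0.15,"gripper":0},{"linear":[0.4,-0.8,0.66],"twist":-0.2,"gripper":0},{"linear":[0.5,-1,0.66],"twist":-0.223,"gripper":0},{"linear":[0.5,-1,0.66],"twist":-0.223,"gripper":0}]'
python3 -m inch '[{"linear":[0.15,-0.2,0],"twist":0,"gripper":0},{"linear":[0.3,-0.45,0],"twist":0,"gripper":0},{"linear":[0.5,-0.7,0],"twist":0,"gripper":0},{"linear":[0.7,-0.95,0],"twist":0,"gripper":0},{"linear":[0.8,-1,0],"twist":0,"gripper":0},{"linear":[0.8,-1,0],"twist":0,"gripper":0},{"linear":[0.8,-1,0],"twist":0,"gripper":0}]'
python3 - <<'E'
from h import *
o,s=snap('wrist','w46');print(o['tool_pos'],o['ee_rot'])
_,s=snap('side');cv2.imwrite('pics/s46.png',cv2.resize(s['image'][80:240,240:420,::-1],None,fx=3.7,fy=3.7,interpolation=cv2.INTER_CUBIC))
E
```

```text
time: 50.15
tool_pos: [0.4533, 0.3462, 0.2409]
ee_rot: [3.138, 0.009, -2.93]
wrist_force: [0.7, 0.5, -1.7]
width: 0.0138
time: 50.65
tool_pos: [0.5033, 0.2413, 0.3003]
ee_rot: [-3.139, 0.0, 3.113]
wrist_force: [-0.1, 0.4, -3.4]
width: 0.014
time: 51.23
tool_pos: [0.5812, 0.1456, 0.2994]
ee_rot: [3.141, -0.004, 3.119]
wrist_force: [-0.2, 1.4, -2.7]
width: 0.0138
[0.58115797 0.14555742 0.29941298] [ 3.14076425 -0.00403579  3.11929986]
```

View pics/w46.png

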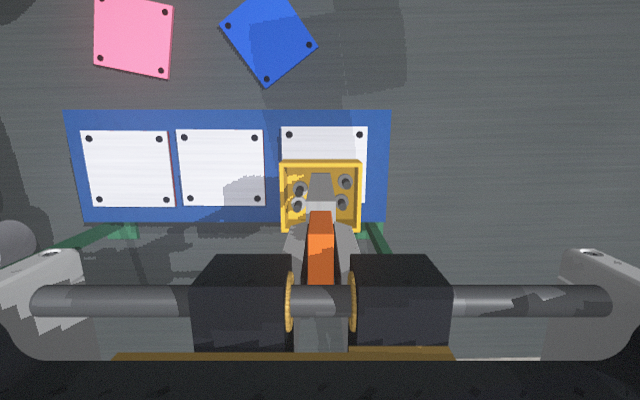

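View pics/s46.png

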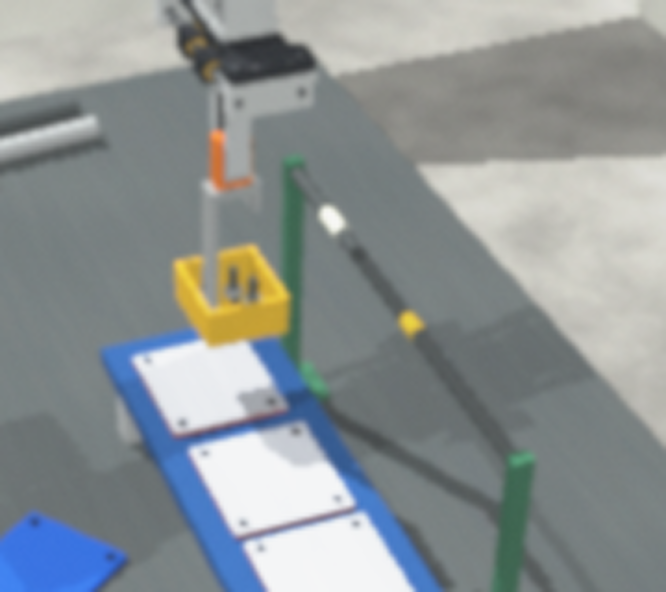

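```bash
python3 -m inch '[{"linear":[0.15,-0.03,0.03],"twist":0,"gripper":0},{"linear":[0.35,-0.06,0.03],"twist":0,"gripper":0},{"linear":[0.55,-0.06,0.03],"twist":0,"gripper":0},{"linear":[0.75,-0.06,0.03],"twist":0,"gripper":0},{"linear":[0.85,-0.06,0.03],"twist":0,"gripper":0},{"linear":[0.86,-0.06,0.03],"twist":0,"gripper":0},{"linear":[0.86,-0.06,0.03],"twist":0,"gripper":0},{"linear":[0.86,-0.06,0.03],"twist":0,"gripper":0}]'
python3 - <<'E'
from h import *
o,s=snap('wrist','w47');print(o['tool_pos'],o['ee_rot'])
_,s=snap('side');cv2.imwrite('pics/s47.png',cv2.resize(s['image'][80:220,280:420,::-1],None,fx=4.2,fy=4.2,interpolation=cv2.INTER_CUBIC))
o,s=snap('top');cv2.imwrite('pics/t47.png',cv2.resize(s['image'][110:200,180:330,::-1],None,fx=5,fy=5,interpolation=cv2.INTER_CUBIC))
E
```

```text
time: 52.0
tool_pos: [0.6667, 0.14, 0.3047]
ee_rot: [3.141, -0.0, 3.121]
wrist_force: [-0.3, -0.4, -2.3]
width: 0.014
[0.66666962 0.1400221  0.30468518] [ 3.14126031e+00 -4.08115532e-04  3.12071384e+00]
```

View pics/w47.png

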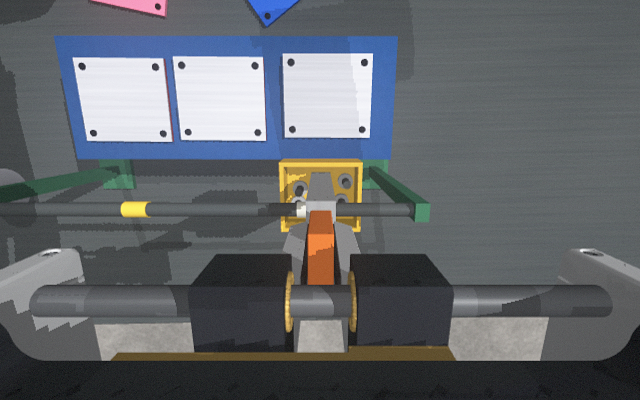

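View pics/s47.png

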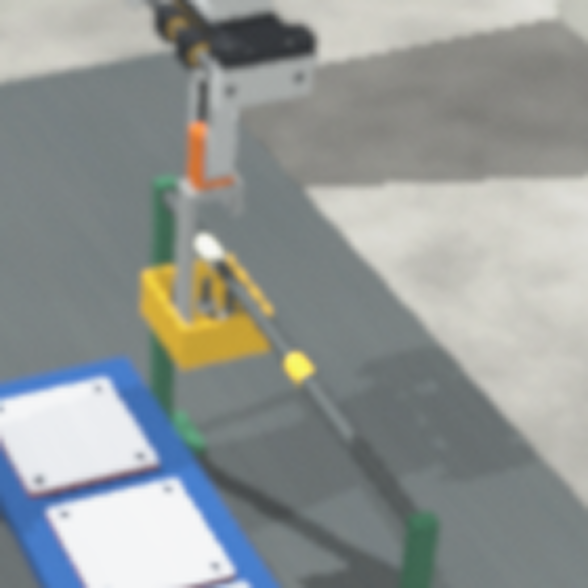

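```bash
python3 - <<'E'
from h import *
o,s=snap('wrist');W=pts(s,o)
z=(W[...,2]>.228)&(W[...,2]<.256)&(W[...,1]<.12)&(W[...,1]>-.1)
P=W[z];f=np.polyfit(P[:,1],P[:,0],1);print(len(P),f,np.polyval(f,.138),np.percentile(P[:,2],[2,50,98]))
r=P[:,0]-np.polyval(f,P[:,1]);print(np.percentile(r,[2,98]))
for k in (.238,.242,.245): q=P[abs(P[:,2]-k)<.0015];print(k,len(q),np.median(q[:,0]-.0215*q[:,1]))
i=s['image'].astype(int);y=z&(i[...,0]>1.8*i[...,2])&(i[...,0]>120);print('mark y',np.nanpercentile(W[y],[3,50,97],axis=0))
E
```

```text
3521 [0.02367412 0.66288307] 0.6661500941623705 [0.23945688 0.24516197 0.24715757]
[-0.0046857  0.0058648]
0.238 73 0.6584671894330395
0.242 541 0.6590453014094186
0.245 2516 0.6635360357253512
mark y [[ 0.65703576 -0.02770099  0.23964548]
 [ 0.66196389 -0.01775601  0.24587935]
 [ 0.66891551 -0.0081697   0.24766466]]
```

```bash
python3 -m inch '[{"linear":[0,-0.01,-0.08],"twist":0,"gripper":0},{"linear":[0,-0.01,-0.16],"twist":0,"gripper":0},{"linear":[0,-0.01,-0.24],"twist":0,"gripper":0},{"linear":[0,-0.01,-0.32],"twist":0,"gripper":0},{"linear":[0,-0.01,-0.38],"twist":0,"gripper":0},{"linear":[0,-0.01,-0.38],"twist":0,"gripper":0}]'
python3 -m inch '[{"linear":[0,0,-0.015],"twist":0,"gripper":0},{"linear":[0,0,-0.03],"twist":0,"gripper":0},{"linear":[0,0,-0.03],"twist":0,"gripper":0}]'
```

```text
time: 52.7
tool_pos: [0.6669, 0.1377, 0.2632]
ee_rot: [-3.141, -0.005, 3.119]
wrist_force: [-0.2, 1.0, -3.5]
width: 0.0139
time: 52.95
tool_pos: [0.6678, 0.1379, 0.2635]
ee_rot: [3.141, 0.001, 3.119]
wrist_force: [-0.0, 0.5, -3.1]
width: 0.014
```

```bash
python3 -m inch '[{"linear":[0,0,-0.01],"twist":0,"gripper":0},{"linear":[0,0,-0.02],"twist":0,"gripper":0},{"linear":[0,0,-0.02],"twist":0,"gripper":0}]'
python3 -m inch '[{"linear":[0,0,-0.01],"twist":0,"gripper":0},{"linear":[0,0,-0.01],"twist":0,"gripper":0},{"linear":[0,0,-0.01],"twist":0,"gripper":0}]'
python3 - <<'E'
from h import *
_,s=snap('side');cv2.imwrite('pics/s48.png',cv2.resize(s['image'][80:220,280:420,::-1],None,fx=4.2,fy=4.2,interpolation=cv2.INTER_CUBIC))
E
```

```text
time: 53.2
tool_pos: [0.6679, 0.1379, 0.2624]
ee_rot: [3.141, 0.002, 3.119]
wrist_force: [-0.1, -0.4, -0.8]
width: 0.0138
time: 53.45
tool_pos: [0.668, 0.1379, 0.2623]
ee_rot: [3.141, 0.003, 3.119]
wrist_force: [-1.1, -0.4, 4.2]
width: 0.0141
```

View pics/s48.png

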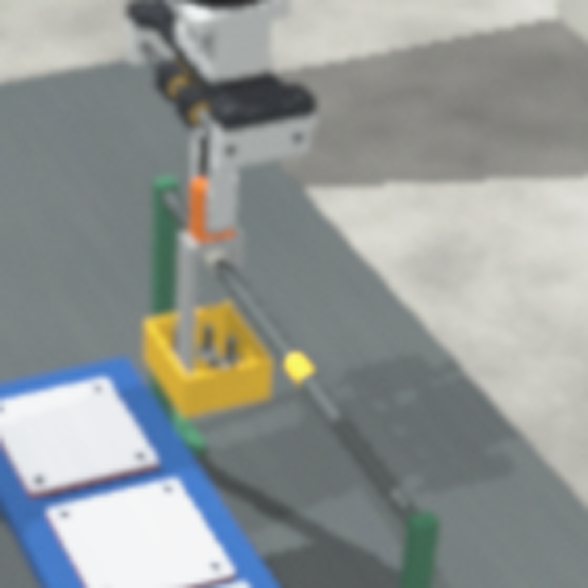

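```bash
python3 -m inch '[{"linear":[-0.001,-0.05,0],"twist":0,"gripper":0},{"linear":[-0.003,-0.13,0],"twist":0,"gripper":0},{"linear":[-0.005,-0.22,0],"twist":0,"gripper":0},{"linear":[-0.007,-0.31,0],"twist":0,"gripper":0},{"linear":[-0.009,-0.4,0],"twist":0,"gripper":0},{"linear":[-0.011,-0.49,0],"twist":0,"gripper":0},{"linear":[-0.013,-0.58,0],"twist":0,"gripper":0},{"linear":[-0.015,-0.67,0],"twist":0,"gripper":0},{"linear":[-0.017,-0.74,0],"twist":0,"gripper":0},{"linear":[-0.018,-0.76,0],"twist":0,"gripper":0}]'
python3 -m inch '[{"linear":[-0.001,-0.05,0],"twist":0,"gripper":0},{"linear":[-0.003,-0.13,0],"twist":0,"gripper":0},{"linear":[-0.005,-0.22,0],"twist":0,"gripper":0},{"linear":[-0.007,-0.31,0],"twist":0,"gripper":0},{"linear":[-0.009,-0.4,0],"twist":0,"gripper":0},{"linear":[-0.011,-0.49,0],"twist":0,"gripper":0},{"linear":[-0.013,-0.58,0],"twist":0,"gripper":0},{"linear":[-0.015,-0.66,0],"twist":0,"gripper":0},{"linear":[-0.016,-0.7,0],"twist":0,"gripper":0},{"linear":[-0.016,-0.7,0],"twist":0,"gripper":0}]'
python3 - <<'E'
from h import *
_,s=snap('side');cv2.imwrite('pics/s49.png',cv2.resize(s['image'][110:230,290:410,::-1],None,fx=4.8,fy=4.8,interpolation=cv2.INTER_CUBIC))
o,s=snap('wrist','w49')
E
```

```text
time: 54.33
tool_pos: [0.6666, 0.0631, 0.2623]
ee_rot: [3.138, 0.004, 3.12]
wrist_force: [-0.8, 4.0, 5.0]
width: 0.014
time: 55.17
tool_pos: [0.665, -0.0075, 0.2623]
ee_rot: [3.14, 0.004, 3.12]
wrist_force: [0.1, 1.6, 5.7]
width: 0.0136
```

View pics/s49.png

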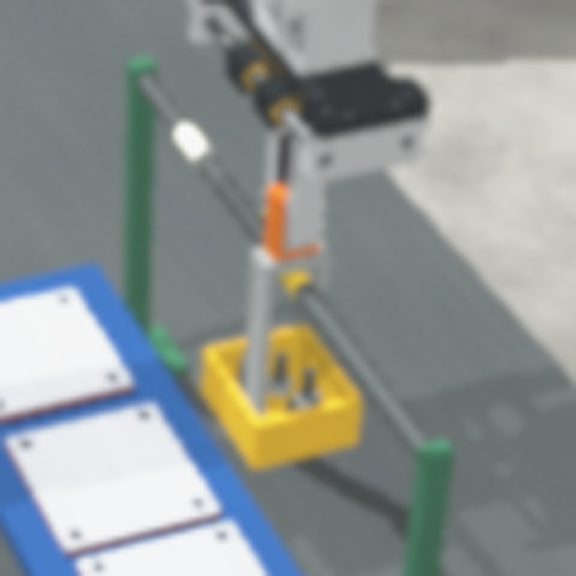

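View pics/w49.png

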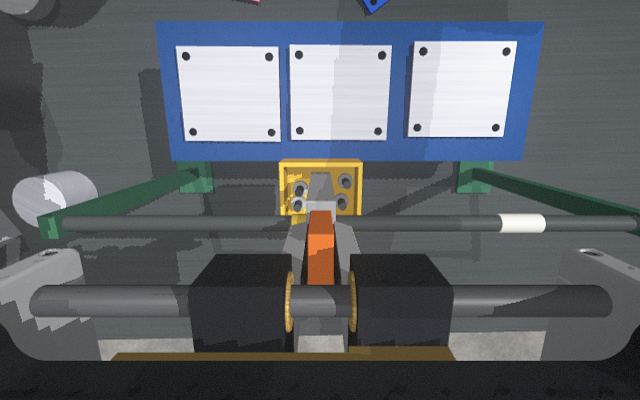

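```bash
python3 -m inch '[{"linear":[0,-0.03,0],"twist":0,"gripper":0},{"linear":[-0.001,-0.06,0],"twist":0,"gripper":0},{"linear":[-0.001,-0.075,0],"twist":0,"gripper":0},{"linear":[-0.001,-0.075,0],"twist":0,"gripper":0},{"linear":[-0.001,-0.075,0],"twist":0,"gripper":0}]'
python3 - <<'E'
from h import *
np.set_printoptions(suppress=True,precision=4)
o,s=snap('top','t50');print(o['tool_pos']);W=pts(s);h=hsv(s).astype(int)
cv2.imwrite('pics/t50.png',cv2.resize(s['image'][120:180,260:350,::-1],None,fx=8,fy=8,interpolation=cv2.INTER_CUBIC))
o,s=snap('side');W=pts(s);h=hsv(s).astype(int)
og=(abs(h[...,0]-13)<6)&(h[...,1]>140)&(h[...,2]>60)&(W[...,2]>.2);print('tab side',np.nanmedian(W[og],0),og.sum())
ye=(abs(h[...,0]-25)<6)&(h[...,1]>120)&(W[...,2]>.22);print('mark vis',np.nanpercentile(W[ye],[3,50,97],axis=0),ye.sum())
R=W[(abs(h[...,0]-25)<6)&(h[...,1]>120)&(W[...,2]>.12)&(W[...,2]<.175)]
print('tray',np.nanpercentile(R,[1,50,99],axis=0))
cv2.imwrite('pics/s50.png',cv2.resize(s['image'][110:230,290:410,::-1],None,fx=4.8,fy=4.8,interpolation=cv2.INTER_CUBIC))
E
```

```text
time: 55.68
tool_pos: [0.665, -0.0138, 0.2623]
ee_rot: [3.139, 0.004, 3.121]
wrist_force: [-0.2, 4.2, 5.2]
width: 0.0134
[ 0.665  -0.0138  0.2623]
tab side [ 0.6512 -0.0176  0.2792] 48
mark vis [[ 0.6561 -0.0316  0.24  ]
 [ 0.6598 -0.0255  0.2468]
 [ 0.6607 -0.0197  0.249 ]] 4
tray [[ 0.6284 -0.0585  0.1275]
 [ 0.6609 -0.0285  0.1495]
 [ 0.699   0.0251  0.1647]]
```

View pics/t50.png

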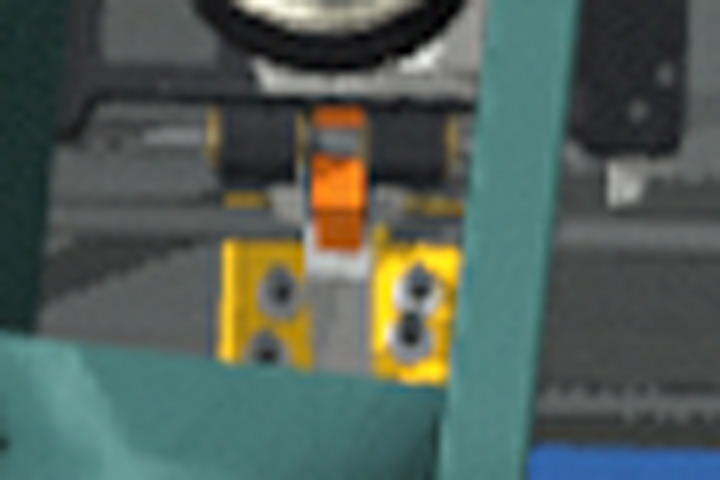

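View pics/s50.png

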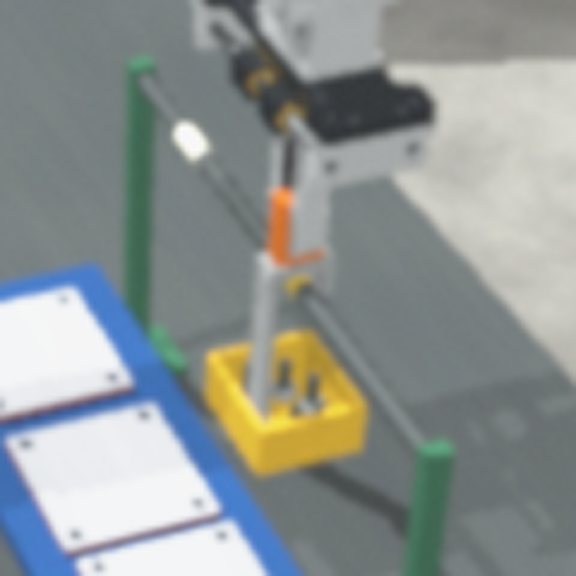

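```bash
python3 - <<'E'
from h import *
o,s=snap('top')
for n,u,v,z in [('tray c',302.6,158,.162),('tray l',287.7,158,.162),('tray r',317.5,158,.162),('stem l',298.5,152.5,.25),('stem r',306.3,152.5,.25),('mark0',303.92,147.55,.246)]: print(n,top_z(s,[u],[v],z)[0].round(4))
h=hsv(s).astype(int);ye=(abs(h[...,0]-25)<6)&(h[...,1]>150)&(h[...,2]>90)
ye[:152]=0;ye[168:]=0;ye[:,:280]=0;ye[:,325:]=0
v,u=np.where(ye);print(u.min(),u.max(),v.min(),v.max())
for r in range(152,166): 
  q=u[v==r]; 
  if len(q): print(r,q.min(),q.max())
E
```

```text
tray c [ 0.6622 -0.0107  0.162 ]
tray l [0.6618 0.0285 0.162 ]
tray r [ 0.6626 -0.05    0.162 ]
stem l [ 0.648  -0.0026  0.25  ]
stem r [ 0.6482 -0.0212  0.25  ]
mark0 [ 0.6619 -0.0153  0.246 ]
287 316 152 167
152 288 316
153 288 316
154 288 316
155 288 316
156 288 316
157 288 316
158 288 316
159 288 316
160 288 315
161 288 315
162 288 315
163 287 315
164 288 315
165 297 315
```

```bash
python3 -m inch '[{"linear":[0,-0.02,0],"twist":0,"gripper":0},{"linear":[0,-0.02,0],"twist":0,"gripper":0},{"linear":[0,-0.02,0.03],"twist":0,"gripper":0},{"linear":[0,-0.02,0.03],"twist":0,"gripper":0},{"linear":[0,-0.02,0.03],"twist":0,"gripper":0}]'
python3 -m inch '[{"linear":[0,0,0],"twist":0,"gripper":0.18},{"linear":[0,0,0],"twist":0,"gripper":0.22},{"linear":[0,0,0],"twist":0,"gripper":0.3},{"linear":[0,0,0],"twist":0,"gripper":0.4},{"linear":[0,0,0],"twist":0,"gripper":0.4},{"linear":[0,0,0],"twist":0,"gripper":0.4}]'
python3 - <<'E'
from h import *
o,s=snap('wrist','w51');print(o['tool_pos'])
E
```

```text
time: 56.25
tool_pos: [0.6641, -0.0178, 0.2623]
ee_rot: [-3.142, -0.002, 3.119]
wrist_force: [-0.1, -0.3, -1.4]
width: 0.0138
time: 56.75
tool_pos: [0.6642, -0.0177, 0.2634]
ee_rot: [3.142, 0.0, 3.119]
wrist_force: [0.3, -0.7, -1.0]
width: 0.0369
[ 0.66423442 -0.01767874  0.26338021]
```

View pics/w51.png

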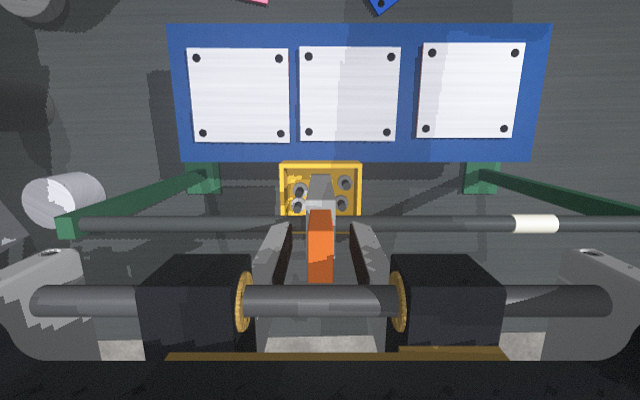

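```bash
python3 -m inch '[{"linear":[0,0,0.1],"twist":0,"gripper":0.4},{"linear":[0,0,0.3],"twist":0,"gripper":0.5},{"linear":[0,0,0.6],"twist":0,"gripper":0.6},{"linear":[0,0,0.9],"twist":0,"gripper":0.6},{"linear":[-0.3,0,1],"twist":0,"gripper":0.6},{"linear":[-0.7,0,1],"twist":0,"gripper":0.6},{"linear":[-1,0,1],"twist":0,"gripper":0.6},{"linear":[-1,0,1],"twist":0,"gripper":0.6}]'
python3 -m inch '[{"linear":[-0.3,-0.3,0],"twist":0,"gripper":0.6},{"linear":[-0.6,-0.6,0],"twist":0,"gripper":0.6},{"linear":[-1,-1,0],"twist":0,"gripper":0.6},{"linear":[-1,-1,0],"twist":0,"gripper":0.6}]'
python3 -m inch '[{"linear":[-0.3,-0.3,0],"twist":0,"gripper":0.6},{"linear":[-0.6,-0.6,0],"twist":0,"gripper":0.6},{"linear":[-0.6,-1,0],"twist":0,"gripper":0.6},{"linear":[-0.6,-1,0],"twist":0,"gripper":0.6}]'
python3 -m inch '[{"linear":[-0.3,-0.3,0],"twist":0,"gripper":0.6},{"linear":[-0.6,-0.6,0],"twist":0,"gripper":0.6},{"linear":[-0.6,-1,0],"twist":0,"gripper":0.6},{"linear":[-0.6,-1,0],"twist":0,"gripper":0.6}]'
python3 - <<'E'
from h import *
o,s=snap('top','t52');cv2.imwrite('pics/t52.png',cv2.resize(s['image'][120:290,200:400,::-1],None,fx=3.5,fy=3.5,interpolation=cv2.INTER_CUBIC))
o,s=snap('side','s52')
E
```

```text
time: 57.47
tool_pos: [0.5598, -0.0172, 0.3663]
ee_rot: [-3.141, 0.001, 3.119]
wrist_force: [1.1, -0.5, 1.0]
width: 0.0563
time: 57.8
tool_pos: [0.462, -0.1201, 0.365]
ee_rot: [-3.139, 0.002, 3.116]
wrist_force: [0.0, 0.5, 0.7]
width: 0.0561
time: 58.13
tool_pos: [0.4028, -0.223, 0.3633]
ee_rot: [-3.138, 0.0, 3.111]
wrist_force: [-0.1, 0.8, -0.4]
width: 0.0561
time: 58.47
tool_pos: [0.3433, -0.3226, 0.3619]
ee_rot: [-3.141, -0.002, 3.112]
wrist_force: [-0.1, 0.6, -1.9]
width: 0.0561
```

View pics/t52.png

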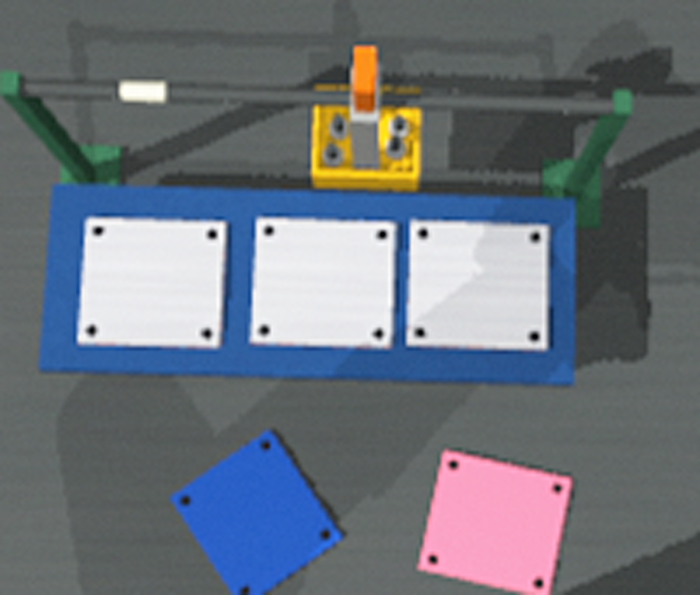

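View pics/s52.png

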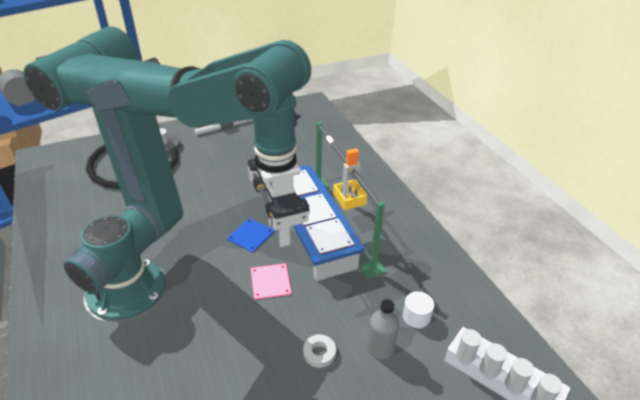

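```bash
python3 - <<'E'
from h import *
np.set_printoptions(suppress=True,precision=4)
for k in range(2):
    o,s=snap('top');W=pts(s);h=hsv(s).astype(int)
    m=(h[...,1]<60)&(h[...,2]>120)&(W[...,2]>.09)&(W[...,2]<.102)&(W[...,0]<.65)&(W[...,0]>.47)&(abs(W[...,1]-.03)<.22)
    for b in blobs(m,300): 
        r=rects(s,b.astype(np.uint8),.096);print('plate',np.round(r[0],1),np.nanpercentile(W[b][:,2],[3,50,97]).round(4))
    ye=(abs(h[...,0]-25)<6)&(h[...,1]>150)&(h[...,2]>90)&(W[...,1]<.1)&(W[...,0]>.6)
    v,u=np.where(ye);print('tray u',u.min(),u.max(),top_z(s,[(u.min()+u.max())/2],[158],.162)[0])
    og=(abs(h[...,0]-13)<6)&(h[...,1]>140)&(h[...,2]>60)&(W[...,2]>.2);v,u=np.where(og)
    print('tab',np.nanmedian(W[og],0),np.nanmax(W[og][:,2]),u.mean())
    cv2.waitKey(1)
    robot.snapshot('side')
E
```

```text
plate [560.5 152.8 112.1 102.1  88.7] [0.0922 0.0959 0.0993]
plate [561.1  18.6 111.3 102.   88.4] [0.0922 0.0957 0.0993]
plate [ 560.1 -103.3  110.8  101.5   89.1] [0.0921 0.0955 0.0989]
tray u 289 319 [ 0.6623 -0.0144  0.162 ]
tab [ 0.6563 -0.0159  0.298 ] 0.3018184954585472 303.57142857142856Traceback (most recent call last):
  File "<stdin>", line 12, in <module>
cv2.error: OpenCV(4.12.0) /io/opencv/modules/highgui/src/window.cpp:1367: error: (-2:Unspecified error) The function is not implemented. Rebuild the library with Windows, GTK+ 2.x or Cocoa support. If you are on Ubuntu or Debian, install libgtk2.0-dev and pkg-config, then re-run cmake or configure script in function 'cvWaitKey'
```

```bash
python3 -m inch '[{"linear":[0,0,0],"twist":0,"gripper":0.6},{"linear":[0,0,0],"twist":0,"gripper":0.6},{"linear":[0,0,0],"twist":0,"gripper":0.6},{"linear":[0,0,0],"twist":0,"gripper":0.6},{"linear":[0,0,0],"twist":0,"gripper":0.6},{"linear":[0,0,0],"twist":0,"gripper":0.6}]'
python3 - <<'E'
from h import *
o,s=snap('top');W=pts(s);h=hsv(s).astype(int)
og=(abs(h[...,0]-13)<6)&(h[...,1]>140)&(h[...,2]>60)&(W[...,2]>.2);print('tab',np.nanmedian(W[og],0))
print(robot.close_job())
E
```

```text
time: 59.12
tool_pos: [0.3444, -0.3172, 0.3634]
ee_rot: [-3.142, 0.0, 3.12]
wrist_force: [0.1, 0.9, 0.0]
width: 0.0565
tab [ 0.65673311 -0.01595433  0.29791613]
the job is handed in; nothing more can be done
None
```

The job is handed in, at about 59 s on the robot clock. All three covers are turned and lie flat with the machined face up. The carrier hangs on the rail at the yellow mark.

**Covers:** I dragged each one over the front edge, tipped it up between the fingers, gripped it upright and laid it back on the riser. In the last pictures their tops are at about 96 mm, they are wholly on the riser, and the smallest gap between them is about 12 mm.

**Carrier:** I hooked it on at the white band and slid it along the rail without lifting. In the last check its centre reads y ≈ -14 to -16 mm, against -15 mm for the mark. It did not move between the last two looks, and the robot is clear of everything.

**What went wrong or disagreed:**
- **Right-hand cover:** it slid down at the riser's front edge during its flip. Its lower edge came within a few millimetres of the bench and may have brushed it or the pink plate. It stayed pinned against the riser, and I gripped it again and laid it down properly.
- **Fingertips:** they touched the plate about 1 mm ahead of the TCP, not 22 mm as the text says, so I set heights by contact.
- **Forces:** the wrist reading reached about 50 N while the fingertips pressed to drag a cover, under the 120 N limit.
- **Cameras:** they differed by a few millimetres on the carrier's position along the rail, so I set it from the readings combined.

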